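# Turn the tool tray round in its box

### The arm

A 6-joint arm with a two-finger parallel gripper is mounted at the origin on the work surface. World frame = base frame: x ahead of the robot, y to its left, z up, the work surface at z = 0. Lengths are in mm, angles in rad, forces in N, time in s.
With the tool pointing down it reaches from about 350 to 925 mm from the base axis. Payload 6.4 kg.
Tool frame: the origin (TCP) lies midway between the tips of the shut fingers; the grasp point (between the pads) lies 19 mm behind it; z points along the fingers, y is the direction in which the jaws open and shut (so a half turn about z gives the same grasp; the last joint's range is limited). The gripper opens to 94 mm and grips with 3 to 60 N. Pads are 16 mm wide; open, the fingers measure 119 mm over their backs; the gripper's body (75 mm by 177 mm) begins 78 mm behind the grasp point.
Start: joints at [-1.358, 0.245, 1.558, -0, 1.339, -0.174], TCP at [245.203, -601.988, 205.455] pointing down, gripper open.
Joint ranges: [-3.13, 3.13], [-1.02, 2.26], [0.13, 2.54], [-0.95, 4.09], [0.21, 2.88], [-2.74, 2.74]. Speed limits (rad/s): [2.57, 2.57, 3.14, 3.14, 3.14, 3.14].

### API

Orientations are given as a unit quaternion [x, y, z, w].
In Python, from bench import arm gives the robot as it stands.
- The arm moves only by the tool arm_command, never from a script. Its argument "targets" is a list that holds one entry, the list of rows, each a list of 6 numbers: the shift along the tool's x, y, z in mm, then the turn, a rotation vector about the tool's x, y, z in rad. In form: [[[dx, dy, dz, rx, ry, rz], ...]]. A call has 1 to 12 rows; each row shifts and turns the commanded pose from where the row before left it, along the tool's axes as they then stand; what a row does not reach is not made up. A row lasts 1/12 s, in which the tool goes at most 41.7 mm and 7.16 degrees, less where a joint would pass 70% of its speed; a pose out of reach is approached as far as the arm can. A call with a gripper value outside its range is refused whole. "jaw" is the gripper command: -1 is fully open, 1 is shut, values between are in proportion, set as the call begins (left out, the last holds). The fingers move at their own pace and stop on an object; "force" is the grip in N (left out, the last holds). Time passes only in rows, so rows that do not move let the fingers close. It gives the time, the measured TCP pose, the force and the opening at its end, in the units of the state.
- arm.get_state(): the state, without advancing time (a new reading comes with each control period).
- arm.capture(name): name is "side" or "top"; returns (picture, depth): 400x640x3 uint8, red, green, blue; 400x640 float32, mm along the optical axis (not along the pixel's ray), 0 where there is no reading.
- arm.get_calibration(name): a dict with "mtx" (3x3 intrinsics, pixels), "k1" (the pictures are not rectified: a ray, as slopes to the right and down, at radius r is drawn at 1 + k1 r^2 times it, then the intrinsics apply), "rvec" (rotation vector, rad) and "tvec" (3), from world to camera coordinates, as OpenCV has them. Camera axes: x right, y down, z forward; pixel columns grow to the right and rows downward; lengths in mm; the calibration is good to about 2 mm. A picture is of the moment at which its call begins. get_calibration takes no time and is no camera call.
- arm.finish_job(): hands the job in, once; it reports no verdict.
Trained networks look in the newest picture that a camera, given by its name, has taken for a name from the list of things; names that differ only in an ending like _2 or _b are one class to them, and where a whole thing is asked for, a point or a joint stands for the part that bears it (a point fixed in the world has none). Each returns a list of dicts, best first, with "confidence" (0 to 1); they miss things now and then, are a little off and sometimes report something else, mostly with a low value. They report only what shows in the picture. A call takes as long as a camera call. They do not tell look-alikes from the thing itself.
- arm.search_frame(camera, thing): "point" ([x, y, z] in mm, in the coordinates of the camera as it stood for that picture, good to about 4 mm: the middle of the surface that is visible of it).
The state is a dict: "time": time; "joint_positions": joint angles; "dq": joint speeds; "joint_torque": joint torques, N m; "tool_pos": TCP position; "tool_rot": TCP orientation; "wrist_force": force on the tool from outside, world axes, zero at the start; "wrist_torque": the same for the moment, N m; "opening": opening from 0.0 (shut) to 1.0 (fully open).
Only numpy, scipy, OpenCV 4.12 (cv2) and the standard library are available. Lean on these libraries where they do the work, as an engineer would, in place of code of your own. Each camera call takes 0.05 s, during which the arm holds its last target. There are 200 camera calls.

### The job

The lift-out tray in the green box on the sloping flap has been put in back to front: its tool channel with the two pink tyre levers is on the high side, next to the shelf. Lift the tray right out of the box by its carrying bar, turn it half round and press it back in, so that the tool channel is on the low side, nearest the robot; finish with a firm push of about 20 N that beds it fully home on its ledge, but do not force it. Keep both levers in the channel and leave the loose things on the bench where they are.

Things in the scene. Friction and masses are not known exactly. Their poses are not given: they have to be found in the camera images.
- box: Open green plastic box fixed on the flap, leaning 30 degrees towards the robot. Origin: centre of its underside; z out of its mouth (30 degrees from vertical), x up the slope (away from the robot), y along its length (level). Outside 148 (x) x 198 (y) x 95 mm, walls 4 mm; inside 139.5 x 189.5 mm, upright to z = 87 mm, then flaring to a mouth of about 149 x 199 mm at z = 95 mm.
- box_ledge (a point): Centre of the box at the height of the ledge (8 mm wide, all round the inside) that the tray rests on: 42 mm above the box's underside, along its z.
- catch_left (a point): One of two sprung balls (white, 10 mm radius) in the middle of the box's end walls, 72 mm above its underside; this one in the +y wall. Each stands 4 mm into the box, gives way by 5 mm and pinches the tray's end wall with about 5 N. The tray needs up to 15 N to get past them on the way in, then 3 to 10 N, in and out: let go half-way it stays there and must be pushed down.
- tray: Dark grey tray, 136 (x) x 186 (y) x 45 mm, upright sides, walls and floor 3 mm, 0.25 to 0.42 kg: about 1.75 mm play on each side in the box. Origin: centre of its underside; z up. A wall at x = 0 parts it: tool channel (63 x 180 mm) on +x, three small bins on -x. It starts home on the ledge, axes parallel to the box's; at the end its x and y must point opposite to the box's.
- tray_bar (a point): Centre of the tray's yellow carrying bar, 93 mm above the tray's underside, over its middle wall. The bar is 106 mm long (tray y), 12 mm thick (tray x, the width to grip) and 18 mm high, on two posts 12 mm wide at y = +-47 mm; between them the space under the bar is free down to the top of the tray's walls, 39 mm below the bar.
- tray_channel (a point): Point on the channel's floor, 34 mm from the tray's origin along the tray's +x; it tells which side the channel is on.
- lever_a: Pink plastic tyre lever, 122 x 18 x 7 mm, 30 g, lying loose in the tool channel along the tray's y. Origin: underside, near the middle; y along it.
- lever_b: The second pink tyre lever, same as the first, beside it in the channel.
- flap_edge (a point): Middle of the low edge of the teak flap, 14 mm above the bench. From this edge the flap (300 mm wide, 240 mm long, with a 14 mm lip along the edge) rises at 30 degrees, away from the robot, to its hinge on the front edge of the teak shelf (180 x 600 mm, top 134 mm high, fixed goods up to 110 mm high on it). The bench before the box is free; its rim overhangs to 115 mm (level) in front of its origin.
- spanner: Grey steel spanner lying on the bench, 190 x 31 x 7 mm; origin under its middle, x along it. To be left alone.
- bowl: Small stainless bowl on the bench, 116 mm across, 45 mm high; origin under its centre. To be left alone.
- box_lid: The box's green lid lying on the bench, 150 (x) x 200 (y) x 34 mm; origin under its centre. To be left alone.
- oil: Black oil bottle on the bench, 44 mm across, 120 mm high; origin under its centre. To be left alone.
- grease: Blue grease tin on the bench, 68 mm across, 50 mm high; origin under its centre. To be left alone.
- pump: Black hand pump lying on the bench, 260 mm long, 31 mm high; origin under it, x along it. To be left alone.
Things that resemble listed ones, but are neither listed nor needed, are in the scene too. What is shaped like the lever_b but turquoise or white is not meant.

How it is judged (in metres and radians):
On the way, in this order (a step that is already met when the one before it is completed fails the run):
1. the tray is lifted out of the box, its underside clear of the box's rim (z of tray in the frame of box above 0.1 m), for 0.1 s.
2. the tray, home on its ledge the right way round, is pressed down firmly: its contact with the box, of which weight and catches make 9 to 18 N, rises above 22 N (z of tray in the frame of box below 0.0445 m and x of tray_channel in the frame of box below -0.028 m and contact force between tray and box above 22 N), for 0.03 s.
At the end, for the whole second after the job is handed in: Tray home in the box (underside within 2.5 mm of the ledge, centred within 4 mm, canted under 0.04 rad), tool channel on the low side (channel point at box x below -28 mm), at rest and released; both levers in the channel; bystanders within 25 mm of where they stood (z of tray in the frame of box between 0.038 and 0.0445 m and x of tray in the frame of box between -0.004 and 0.004 m and y of tray in the frame of box between -0.004 and 0.004 m and x of tray_channel in the frame of box below -0.028 m and angle between the z axis of tray and the z axis of box, either way round below 0.04 rad and linear speed of tray below 0.02 m/s and x of lever_a in the frame of tray between 0.002 and 0.066 m and y of lever_a in the frame of tray between -0.09 and 0.09 m and z of lever_a in the frame of tray between -0.003 and 0.035 m and x of lever_b in the frame of tray between 0.002 and 0.066 m and y of lever_b in the frame of tray between -0.09 and 0.09 m and z of lever_b in the frame of tray between -0.003 and 0.035 m); the robot touches nothing.
It fails at once if a thing lying or standing on the bench beside the box is moved by more than 25 mm (distance of any of spanner, bowl, box_lid, oil, grease, pump from where it was at the start of the episode above 0.025 m).
It fails at once if the tray is forced: its contact with the box, sides and catches included, passes 130 N (contact force between tray and box above 130 N).
It also fails if it takes over 67 s, if anything falls off the work surface, if the arm or the gripper's body presses on something with over 40 N, if the wrist force passes 120 N, or if a joint passes its speed limit or range.

## Working session

There is one attempt and no reset: what is moved stays moved. The work goes in short steps, Python scripts to look and compute and a tool call to move; the robot and the scene stay as the last step left them, time stands still between calls to the robot, and variables do not carry over. Pictures are saved under pics/ and viewed, about 8 in all and at most 12, crops included, and the job is handed in when it is done.

Besides the shell and the picture viewer there is one more tool, called after ">>>" as a command line: name --argument value ..., lists and objects as JSON in quotes. arm_command: Moves the arm, as the interface text tells. Its arguments: {"type":"object","properties":{"targets":{"type":"array"},"jaw":{"type":"number"},"force":{"type":"number"}},"required":["targets"]}

```bash
mkdir -p pics
cat > h.py <<'E'
import numpy as np, cv2
from scipy.spatial.transform import Rotation as R
from bench import arm
def cal(n):
    c=arm.get_calibration(n); Rm=R.from_rotvec(np.ravel(c['rvec'])).as_matrix(); return np.array(c['mtx']),c['k1'],Rm,np.ravel(c['tvec'])
def c2w(n,p):
    K,k,Rm,t=cal(n); return (np.asarray(p)-t)@Rm
def w2p(n,p):
    K,k,Rm,t=cal(n); q=np.atleast_2d(p)@Rm.T+t; s=q[:,:2]/q[:,2:]; r2=(s**2).sum(1,keepdims=True); s=s*(1+k*r2); return s*[K[0,0],K[1,1]]+K[:2,2]
def cloud(n,d):
    K,k,Rm,t=cal(n); v,u=np.mgrid[:d.shape[0],:d.shape[1]]
    s0=np.stack([(u-K[0,2])/K[0,0],(v-K[1,2])/K[1,1]],-1); s=s0.copy()
    for _ in range(8): s=s0/(1+k*(s**2).sum(-1,keepdims=True))
    P=np.concatenate([s,np.ones_like(s[...,:1])],-1)*d[...,None]
    return (P-t)@Rm
E
python3 - <<'E'
from h import *
for n in ('side','top'):
    im,d=arm.capture(n); np.savez(f'{n}0.npz',im=im,d=d); cv2.imwrite(f'pics/{n}0.png',im[...,::-1])
    K,k,Rm,t=cal(n); print(n,K[0,0],k,(-t@Rm).round())
    for th in ('box','tray','tray_bar','tray_channel','lever_a','flap_edge','catch_left','box_ledge'):
        for r in arm.search_frame(n,th)[:4]:
            w=c2w(n,r['point']); print(th,round(r['confidence'],2),w.round(1),w2p(n,w).round()[0])
s=arm.get_state(); print(s)
E
```

```text
side 371.47789758552875 -0.005072488071096199 [313. 763. 814.]
box 0.73 [699.8 158.9 115.1] [257. 233.]
tray_bar 0.55 [665.7  58.3 107. ] [284. 213.]
tray_channel 0.63 [665.2  61.5 104.9] [283. 214.]
tray_channel 0.56 [ 423.9 -286.2   33.9] [388. 179.]
lever_a 0.69 [796.5 329.3   5.6] [200. 299.]
lever_a 0.58 [718.8  72.8 118. ] [264. 210.]
lever_a 0.56 [483.2  95.9   6.7] [341. 261.]
lever_a 0.53 [702.9  95.2 107.6] [266. 219.]
flap_edge 0.69 [882.  148.2 131.1] [198. 212.]
catch_left 0.82 [697.9 161.8 115.7] [257. 233.]
box_ledge 0.85 [695.6 164.3 117.9] [257. 234.]
box_ledge 0.25 [881.4 149.3 130.5] [198. 212.]
top 363.8731798731882 -0.007575614566504946 [ 467.  -30. 1059.]
box 0.59 [717.2  71.4 134.2] [292. 150.]
tray 0.59 [665.9  81.5 105.4] [290. 171.]
tray 0.59 [575.6 418.9  17.9] [178. 211.]
tray_bar 0.96 [666.1  80.9 110.3] [290. 171.]
tray_channel 0.98 [665.3  78.3 105.2] [291. 171.]
tray_channel 0.29 [ 623.4 -475.    29.8] [489. 186.]
lever_a 0.77 [701.2  77.7 110.1] [291. 158.]
lever_a 0.74 [467.7 -84.8   3. ] [352. 245.]
lever_a 0.61 [798.5 322.8   8.4] [214. 137.]
lever
[... 176 characters left out ...]
.]
{'time': 0.9, 'joint_positions': array([-1.35808142e+00,  2.45119406e-01,  1.55780888e+00,  1.46674199e-05,
        1.33870600e+00, -1.74125690e-01]), 'dq': array([ 0.00020536,  0.00093316, -0.00047978,  0.00027158,  0.00076001,
        0.00196664]), 'joint_torque': array([ 1.94920394e-03, -4.15831840e+01, -3.14870632e+01,  6.87206676e-02,
        2.88961449e-02, -1.14137188e-05]), 'tool_pos': array([ 245.21649323, -601.97532082,  205.4380503 ]), 'tool_rot': array([ 9.81352863e-01,  1.92214873e-01,  6.73409142e-06, -2.09503352e-05]), 'wrist_force': array([-0.18256041, -1.13530959, -0.08901848]), 'wrist_torque': array([ 0.01106207, -0.04585428, -0.03961061]), 'opening': 1.0011897264822631}
```

Run:
```python
from h import *
a=cv2.imread('pics/side0.png');b=cv2.imread('pics/top0.png')
c=cv2.resize(b[90:240,200:400],(800,600),interpolation=cv2.INTER_CUBIC)
cv2.imwrite('pics/topcrop0.png',c)
```

```text
(no output)
```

View pics/side0.png

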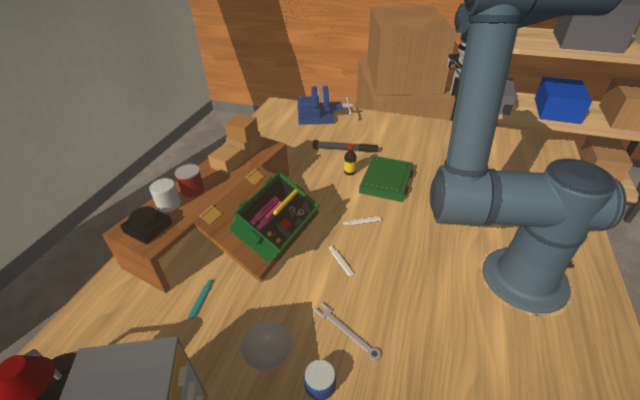

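View pics/top0.png

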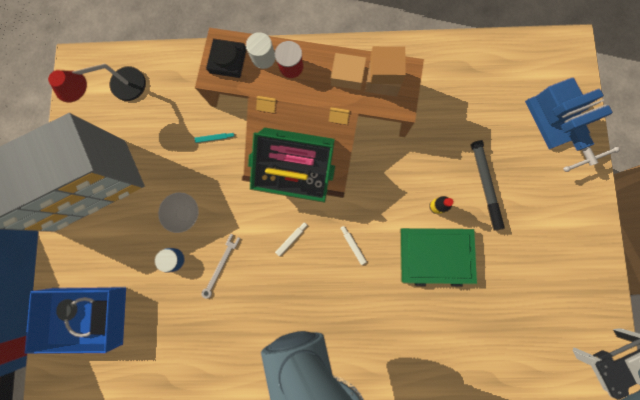

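View pics/topcrop0.png

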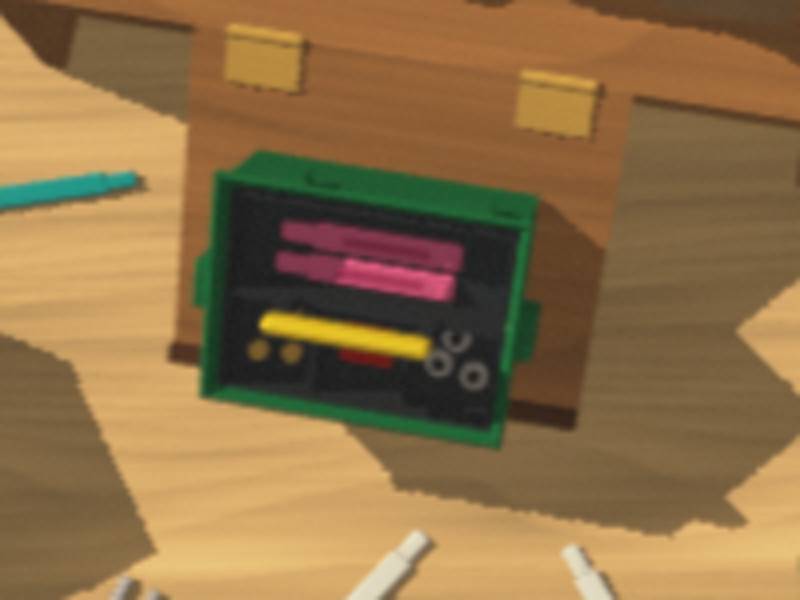

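The side picture shows the green box at about (275,215) and the top one at about (290,165). The bar is yellow at (290,172), and the two pink levers at (295,150) and (293,158) are in the channel on the shelf side. The white levers on the bench at (290,240) and (353,246) and the turquoise one at (215,138) are look-alikes. Next I'll measure the box pose.

```bash
cat >> h.py <<'E'
def masks(n,f='0'):
    z=np.load(f'{n}{f}.npz'); im=z['im']; P=cloud(n,z['d']); h=cv2.cvtColor(im,cv2.COLOR_RGB2HSV).astype(int); ok=z['d']>0
    return im,P,h,ok
def frame(psi):
    c,s=np.cos(psi),np.sin(psi); k=np.sqrt(3)/2
    return np.array([[k*c,k*s,.5],[-s,c,0],[-.5*c,-.5*s,k]]).T
E
python3 - <<'E'
from h import *
from scipy.optimize import least_squares
G={};Y={}
for n in('side','top'):
    im,P,h,ok=masks(n)
    roi=ok&(abs(P[...,0]-690)<130)&(abs(P[...,1]-75)<150)&(P[...,2]>15)
    g=roi&(h[...,0]>50)&(h[...,0]<80)&(h[...,1]>120)&(h[...,2]>30); y=roi&(h[...,0]>22)&(h[...,0]<33)&(h[...,1]>150)&(h[...,2]>120)&(P[...,0]<720)
    G[n]=P[g];Y[n]=P[y]
    q=Y[n]; m=np.median(q,0); q=q[np.linalg.norm(q-m,axis=1)<75]; c=q-q.mean(0); e=np.linalg.svd(c,full_matrices=False)[2][0]
    t=c@e; print(n,len(G[n]),len(q),'bar mean',q.mean(0).round(1),'dir',e.round(3),'len',np.ptp(t).round(1), 'mid',(q.mean(0)+e*(t.max()+t.min())/2).round(1),'yaw',np.arctan2(-e[0],e[1]))
    # teak flap plane: 
    te=roi&(h[...,0]<18)&(h[...,1]>110)&(P[...,2]<120)&(P[...,2]>25)
# box fit: rim outline; choose the top points
def res(p,pts,w):
    F=frame(p[3]); L=(pts-p[:3])@F   # box coords
    # distance to outer shell or inner shell or rim
    ax,ay=abs(L[:,0]),abs(L[:,1]); z=L[:,2]
    def sdf(hx,hy): 
        qx,qy=ax-hx,ay-hy; return np.where((qx>0)&(qy>0),np.hypot(qx,qy),np.maximum(qx,qy))
    mid=sdf(72,97); side=np.maximum(abs(mid)-2.2,0)
    zz=np.maximum(z-95,0)+np.maximum(-z,0)
    return np.hypot(side,zz)
for sel in ('side','top','both'):
    pts=np.vstack([G[k] for k in G if sel in(k,'both')])
    best=min((least_squares(lambda p:res(p,pts,0),[695+dx,75,60,y0],loss='soft_l1',f_scale=2,x_scale=[1,1,1,.02]) for y0 in(-.3,-.1,.1) for dx in(-10,10)),key=lambda r:r.cost)
    p=best.x; F=frame(p[3]); print(sel,p.round(3),best.cost/len(pts))
    L=(pts-p[:3])@F; print(np.percentile(L,[1,5,50,95,99],axis=0).round(1).tolist())
    print(' bar pred',(p[:3]+F@[0,0,135]).round(1))
    for k in Y: print('  bar in box',k,np.percentile((Y[k]-p[:3])@F,[3,50,97],axis=0).round(1).tolist())
    np.save('box.npy',p)
E
```

```text
side 705 98 bar mean [642.2  85.5 180.6] dir [ 0.189  0.982 -0.025] len 102.0 mid [642.2  85.3 180.6] yaw -0.18991504407238982
top 1246 210 bar mean [645.   83.  181.8] dir [-0.195 -0.981  0.006] len 103.8 mid [645.1  83.3 181.8] yaw 2.9454775887506277
side [ 7.1285e+02  7.1550e+01  6.3252e+01 -2.1300e-01] 2.3796880095616277
[[-74.3, -103.6, 2.5], [-61.2, -101.5, 7.7], [16.1, 95.5, 56.6], [63.5, 109.8, 89.0], [67.9, 111.2, 91.6]]
 bar pred [646.9  85.8 180.2]
  bar in box side [[-7.8, -52.5, 128.2], [-3.2, -5.1, 138.0], [1.5, 48.2, 140.7]]
  bar in box top [[-27.4, -52.3, 42.3], [-0.0, 0.3, 138.2], [3.7, 45.7, 141.8]]
top [ 7.13687e+02  6.77180e+01  6.36100e+01 -1.98000e-01] 1.6251124529885923
[[-77.6, -108.7, 6.4], [-76.0, -100.7, 14.4], [69.0, -2.3, 85.0], [79.0, 100.5, 92.0], [81.6, 107.9, 93.5]]
 bar pred [647.5  81.  180.5]
  bar in box side [[-8.7, -47.9, 128.3], [-5.0, -0.5, 138.4], [-0.2, 52.8, 141.0]]
  bar in box top [[-28.9, -47.7, 42.3], [-1.5, 4.9, 138.6], [1.9, 50.3, 142.2]]
both [ 7.14138e+02  6.98100e+01  6.35320e+01 -1.96000e-01] 2.0988845516287324
[[-77.3, -109.5, 3.8], [-75.4, -101.5, 10.7], [31.3, 59.8, 81.3], [75.6, 105.4, 91.6], [81.4, 112.4, 93.3]]
 bar pred [647.9  83.  180.4]
  bar in box side [[-8.8, -49.9, 128.4], [-5.0, -2.5, 138.5], [-0.2, 50.8, 141.1]]
  bar in box top [[-28.9, -49.7, 42.4], [-1.4, 2.9, 138.7], [1.9, 48.3, 142.3]]
```

```bash
cat >> h.py <<'E'
PSI=-0.193; BAR=np.array([646.5,83.5,181.5])
FB=frame(PSI)
def tool(sgn=1,lean=0.,F=FB):
    """tool y = sgn*box x; lean (rad) about tool y: """
    y=sgn*F[:,0]; z=-F[:,2]; x=np.cross(y,z); return R.from_matrix(np.stack([x,y,z],1))*R.from_rotvec([0,lean,0])
def rows(p0,R0,p1,R1,N,show=True):
    rv=(R0.inv()*R1).as_rotvec(); out=[];d=(np.asarray(p1)-p0)/N; 
    for i in range(N):
        Ri=R0*R.from_rotvec(rv*i/N); out.append(np.r_[Ri.inv().apply(d),rv/N])
    out=np.array(out)
    if show:
        print('total mm',np.linalg.norm(d*N).round(1),'deg/row',np.degrees(np.linalg.norm(rv))/N)
        print([[round(float(a),1) for a in r[:3]]+[round(float(a),4) for a in r[3:]] for r in out])
    return out
def st(log=True):
    import json
    s=arm.get_state(); 
    if log: open('log.txt','a').write(json.dumps([list(map(float,np.ravel(s[k]))) for k in('joint_positions','tool_pos','tool_rot')])+'\n')
    print('t',round(s['time'],2),'q',np.round(s['joint_positions'],3).tolist(),'p',np.round(s['tool_pos'],1).tolist(),'F',np.round(s['wrist_force'],1).tolist(),'M',np.round(s['wrist_torque'],2).tolist(),'op',round(s['opening'],3))
    return s,np.array(s['tool_pos']),R.from_quat(s['tool_rot'])
E
python3 - <<'E'
from h import *
s,p,Rr=st()
tgt=BAR+FB[:,2]*(100-19); rows(p,Rr,tgt,tool(1),22)
E
```

```text
t 0.9 q [-1.358, 0.245, 1.558, 0.0, 1.339, -0.174] p [245.2, -602.0, 205.4] F [-0.2, -1.1, -0.1] M [0.01, -0.05, -0.04] op 1.001
total mm 783.2 deg/row 2.8922077249794005
[[27.1, -23.0, -2.1, -0.0218, 0.0118, -0.044], [28.1, -21.7, -2.3, -0.0218, 0.0118, -0.044], [29.1, -20.4, -2.4, -0.0218, 0.0118, -0.044], [30.0, -19.1, -2.5, -0.0218, 0.0118, -0.044], [30.8, -17.7, -2.5, -0.0218, 0.0118, -0.044], [31.6, -16.2, -2.5, -0.0218, 0.0118, -0.044], [32.3, -14.8, -2.5, -0.0218, 0.0118, -0.044], [32.9, -13.3, -2.4, -0.0218, 0.0118, -0.044], [33.5, -11.8, -2.3, -0.0218, 0.0118, -0.044], [34.0, -10.3, -2.1, -0.0218, 0.0118, -0.044], [34.5, -8.7, -1.9, -0.0218, 0.0118, -0.044], [34.8, -7.1, -1.7, -0.0218, 0.0118, -0.044], [35.1, -5.6, -1.4, -0.0218, 0.0118, -0.044], [35.4, -4.0, -1.1, -0.0218, 0.0118, -0.044], [35.5, -2.4, -0.8, -0.0218, 0.0118, -0.044], [35.6, -0.8, -0.4, -0.0218, 0.0118, -0.044], [35.6, 0.7, 0.0, -0.0218, 0.0118, -0.044], [35.5, 2.3, 0.5, -0.0218, 0.0118, -0.044], [35.4, 3.8, 1.0, -0.0218, 0.0118, -0.044], [35.2, 5.4, 1.5, -0.0218, 0.0118, -0.044], [34.9, 6.9, 2.0, -0.0218, 0.0118, -0.044], [34.5, 8.3, 2.6, -0.0218, 0.0118, -0.044]]
```

>>> arm_command --targets '[[[27, -23, -2, -0.022, 0.012, -0.044], [28, -22, -2, -0.022, 0.012, -0.044], [29, -20, -2, -0.022, 0.012, -0.044], [30, -19, -2, -0.022, 0.012, -0.044], [31, -18, -2, -0.022, 0.012, -0.044], [32, -16, -2, -0.022, 0.012, -0.044], [32, -15, -2, -0.022, 0.012, -0.044], [33, -13, -2, -0.022, 0.012, -0.044], [33, -12, -2, -0.022, 0.012, -0.044], [34, -10, -2, -0.022, 0.012, -0.044], [34, -9, -2, -0.022, 0.012, -0.044], [35, -7, -2, -0.022, 0.012, -0.044]]]' --jaw -0.2

```text
time: 1.9
tool_pos: [442.5, -223.0, 228.1]
tool_rot: [0.886, 0.439, 0.095, 0.115]
wrist_force: [0.5, -1.1, 1.3]
opening: 0.598
```

Run:
```python
from h import *
s,p,Rr=st()
tgt=BAR+FB[:,2]*(100-19); rows(p,Rr,tgt,tool(1),12)
```

```text
t 1.9 q [-0.753, -0.364, 2.12, 0.108, 1.104, -0.137] p [442.5, -223.0, 228.1] F [0.5, -1.1, 1.3] M [0.03, 0.04, 0.02] op 0.598
total mm 355.4 deg/row 2.3897187222378053
[[29.2, -4.5, -1.3, -0.0177, 0.0097, -0.0365], [29.4, -3.4, -1.1, -0.0177, 0.0097, -0.0365], [29.5, -2.3, -0.9, -0.0177, 0.0097, -0.0365], [29.6, -1.2, -0.6, -0.0177, 0.0097, -0.0365], [29.6, -0.1, -0.3, -0.0177, 0.0097, -0.0365], [29.6, 1.0, -0.0, -0.0177, 0.0097, -0.0365], [29.5, 2.1, 0.3, -0.0177, 0.0097, -0.0365], [29.4, 3.1, 0.6, -0.0177, 0.0097, -0.0365], [29.3, 4.2, 0.9, -0.0177, 0.0097, -0.0365], [29.1, 5.2, 1.3, -0.0177, 0.0097, -0.0365], [28.9, 6.3, 1.7, -0.0177, 0.0097, -0.0365], [28.6, 7.3, 2.1, -0.0177, 0.0097, -0.0365]]
```

>>> arm_command --targets '[[[29, -4, -1, -0.018, 0.01, -0.036], [29, -3, -1, -0.018, 0.01, -0.036], [29, -2, -1, -0.018, 0.01, -0.036], [29, -1, -1, -0.018, 0.01, -0.036], [29, 0, 0, -0.018, 0.01, -0.036], [29, 1, 0, -0.018, 0.01, -0.036], [29, 2, 0, -0.018, 0.01, -0.036], [29, 3, 1, -0.018, 0.01, -0.036], [29, 4, 1, -0.018, 0.01, -0.036], [29, 5, 1, -0.018, 0.01, -0.036], [29, 6, 2, -0.018, 0.01, -0.036], [29, 7, 2, -0.018, 0.01, -0.036]]]'

```text
time: 2.9
tool_pos: [606.4, 86.7, 251.9]
tool_rot: [0.747, 0.612, 0.167, 0.2]
wrist_force: [0.2, -0.9, 0.7]
opening: 0.602
```

```bash
cat > kin.py <<'E'
from h import *
import json
from scipy.optimize import least_squares
Rx=lambda a:R.from_rotvec([a,0,0]);Ry=lambda a:R.from_rotvec([0,a,0]);Rz=lambda a:R.from_rotvec([0,0,a])
# base frame at q: pitch about +y (down-forward positive); link along z at zero
def fk(q,g):
    # g: h, L2, a3, L3, d(lateral), L6 , a1
    h,L2,a3,L3,d,L6,a1=g
    r=Rz(q[0]); p=np.array([0,0,h])+r.apply([a1,0,0])
    r=r*Ry(q[1]); p=p+r.apply([0,0,L2]); r=r*Ry(q[2]); p=p+r.apply([a3,0,L3])
    r=r*Rz(q[3]); p=p+r.apply([0,d,0]); r=r*Ry(q[4]); p=p+r.apply([0,0,L6]); r=r*Rz(q[5])
    return p,r
def load():
    D=[json.loads(l) for l in open('log.txt')]; return [(np.array(a),np.array(b),R.from_quat(c)) for a,b,c in D]
E
python3 - <<'E'
from kin import *
st()
D=load(); 
M=[(fk(q,[0]*7)[1].inv()*r).as_rotvec().round(3) for q,p,r in D]; print('orient const?',M)
def f(g): return np.concatenate([fk(q,g)[0]-p for q,p,r in D])
for d0 in(110,-110):
    s=least_squares(f,[180,400,0,400,d0,250,0]); print(s.x.round(1),s.cost,np.round(s.fun,1))
E
```

```text
t 2.9 q [0.001, -0.17, 1.969, -0.128, 0.827, 0.261] p [606.4, 86.7, 251.9] F [0.2, -0.9, 0.7] M [0.02, 0.13, -0.01] op 0.602
orient const? [array([-0.   ,  0.   ,  1.571]), array([-0.   ,  0.   ,  1.571]), array([-0.   ,  0.   ,  1.571])]
[534.7 463.2 400.6 280.  112.9 319.9 347.6] 37.3317016510318 [ 0.3 -0.2  4.4  2.4  2.5  0.4 -0.2 -4.4 -4.8]
[534.7 463.2 400.6 280.  112.9 319.9 347.6] 37.33170165101921 [ 0.3 -0.2  4.4  2.4  2.5  0.4 -0.2 -4.4 -4.8]
```

Run:
```python
from kin import *
D=load()
def fk2(q,g):
    h,L2,L3,d1,d2,L6=g
    p,r=fk(q,[h,L2,0,L3,d2,L6,0]); return p+Rz(q[0]).apply([0,d1,0])
for name,fn,x0 in (('wrist only',lambda q,g:fk(q,[g[0],g[1],0,g[2],g[3],g[4],0])[0],[180,400,400,110,250]),
  ('shoulder only',lambda q,g:fk2(q,[g[0],g[1],g[2],g[3],0,g[4]]),[180,400,400,110,250]),('both',fk2,[180,400,400,60,60,250]),
  ('a3+shoulder',lambda q,g:fk(q,[g[0],g[1],g[5],g[2],0,g[4],0])[0]+Rz(q[0]).apply([0,g[3],0]),[180,400,400,110,250,0])):
    s=least_squares(lambda g:np.concatenate([fn(q,g)-p for q,p,r in D]),x0); print(name,s.x.round(1),s.cost,np.round(s.fun,2))
```

```text
wrist only [214.7 434.8 549.3 112.3 305.4] 143.83371594820275 [ -0.35   0.08  -0.66  -1.2    3.13  11.63   2.7   -3.62 -10.97]
shoulder only [208.6 413.1 554.7 112.6 276. ] 0.4523677902885715 [-0.02  0.11  0.19 -0.5  -0.06  0.25  0.43  0.38 -0.45]
both [208.4 412.5 554.9 115.5  -2.9 275.3] 0.35968970765289204 [-0.03  0.11  0.22 -0.5  -0.16 -0.04  0.37  0.46 -0.17]
a3+shoulder [273.5 419.8 568.8 112.6 280.   66.2] 3.4821566378032476e-21 [ 0. -0.  0. -0.  0.  0. -0.  0. -0.]
```

```bash
cat >> kin.py <<'E'
G=[208.6,413.1,554.7,112.6,276.]
lo=np.array([-3.13,-1.02,.13,-.95,.21,-2.74]);hi=np.array([3.13,2.26,2.54,4.09,2.88,2.74])
def fkp(q): 
    p,r=fk(q,[G[0],G[1],0,G[2],0,G[4],0]); return p+Rz(q[0]).apply([0,G[3],0]),r*Rz(np.pi/2)
def ik(p,Rt,seeds=None):
    sol=[]
    for q4 in(0,.7,-.6,1.5,2.5):
      for q6 in(-2.3,-1,0,1,2.3):
        f=lambda q:(lambda pp,rr:np.r_[(pp-p)/300,(rr.inv()*Rt).as_rotvec()])(*fkp(q))
        s=least_squares(f,np.clip([0,0,1.9,q4,.9,q6],lo+.01,hi-.01),bounds=(lo,hi),max_nfev=60)
        if s.cost<1e-7 and not any(np.allclose(s.x,t,atol=.02) for t in sol): sol.append(s.x)
    return sol
E
python3 - <<'E'
from kin import *
Pi=R.from_rotvec(FB[:,2]*np.pi)
for lean in np.radians([0,15,25,35,-15,-25,-35,45,-45]):
  for sg in(1,-1):
    for up in(0,110):
      out=[]
      for T in(tool(sg,lean),Pi*tool(sg,lean)):
        p=BAR+up*FB[:,2]+T.apply([0,0,19]); out.append([q.round(2).tolist() for q in ik(p,T)])
      if all(out): print(np.degrees(lean).round(),sg,up,out)
E
```

```text
15.0 1 0 [[[-0.14, -0.01, 2.0, 0.39, 0.65, -0.27]], [[0.11, 0.11, 1.87, -0.57, 0.81, -2.44]]]
15.0 1 110 [[[-0.13, -0.23, 2.02, 0.31, 0.84, -0.16]], [[0.14, -0.08, 1.89, -0.51, 0.98, -2.53]]]
15.0 -1 0 [[[0.11, 0.11, 1.87, -0.57, 0.81, -2.44]], [[-0.14, -0.01, 2.0, 0.39, 0.65, -0.27]]]
15.0 -1 110 [[[0.14, -0.08, 1.89, -0.51, 0.98, -2.53]], [[-0.13, -0.23, 2.02, 0.31, 0.84, -0.16]]]
25.0 1 0 [[[-0.22, -0.0, 2.02, 0.7, 0.75, -0.58]], [[0.18, 0.19, 1.81, -0.75, 0.96, -2.27]]]
25.0 1 110 [[[-0.23, -0.23, 2.04, 0.59, 0.91, -0.42]], [[0.21, -0.0, 1.83, -0.69, 1.11, -2.37]]]
25.0 -1 0 [[[0.18, 0.19, 1.81, -0.75, 0.96, -2.27]], [[-0.22, -0.0, 2.02, 0.7, 0.75, -0.58]]]
25.0 -1 110 [[[0.21, -0.0, 1.83, -0.69, 1.11, -2.37]], [[-0.23, -0.23, 2.04, 0.59, 0.91, -0.42]]]
35.0 1 0 [[[-0.3, 0.03, 2.02, 0.92, 0.88, -0.81]], [[0.23, 0.28, 1.74, -0.87, 1.12, -2.15]]]
35.0 1 110 [[[-0.31, -0.21, 2.06, 0.81, 1.02, -0.63]], [[0.27, 0.09, 1.78, -0.82, 1.25, -2.25]]]
35.0 -1 0 [[[0.23, 0.28, 1.74, -0.87, 1.12, -2.15]], [[-0.3, 0.03, 2.02, 0.92, 0.88, -0.81]]]
35.0 -1 110 [[[0.27, 0.09, 1.78, -0.82, 1.25, -2
[... 487 characters left out ...]
 0.03, 2.02, 0.92, 0.88, 2.33]]]
-35.0 1 110 [[[0.27, 0.09, 1.78, -0.82, 1.25, 0.89]], [[-0.31, -0.21, 2.06, 0.81, 1.02, 2.51]]]
-35.0 -1 0 [[[-0.3, 0.03, 2.02, 0.92, 0.88, 2.33]], [[0.23, 0.28, 1.74, -0.87, 1.12, 0.99]]]
-35.0 -1 110 [[[-0.31, -0.21, 2.06, 0.81, 1.02, 2.51]], [[0.27, 0.09, 1.78, -0.82, 1.25, 0.89]]]
45.0 1 110 [[[-0.38, -0.16, 2.06, 0.98, 1.15, -0.8]], [[0.31, 0.19, 1.72, -0.93, 1.4, -2.17]]]
45.0 -1 110 [[[0.31, 0.19, 1.72, -0.93, 1.4, -2.17]], [[-0.38, -0.16, 2.06, 0.98, 1.15, -0.8]]]
-45.0 1 110 [[[0.31, 0.19, 1.72, -0.93, 1.4, 0.97]], [[-0.38, -0.16, 2.06, 0.98, 1.15, 2.34]]]
-45.0 -1 110 [[[-0.38, -0.16, 2.06, 0.98, 1.15, 2.34]], [[0.31, 0.19, 1.72, -0.93, 1.4, 0.97]]]
```

```bash
sed -i 's/^PSI=.*/PSI=-0.194; BAR=np.array([647.,83.3,181.])/' h.py
cat >> kin.py <<'E'
LEAN=np.radians(20); T0=tool(1,LEAN)
def pose(c,Rtray):  # hand pose for bar centre c, tray turned by Rtray from its start attitude
    T=Rtray*T0; return c+T.apply([0,0,19]),T
E
python3 - <<'E'
from kin import *
s,p,Rr=st(0)
a,T=pose(BAR+70*FB[:,2],R.identity()); rows(p,Rr,a,T,6)
b,T=pose(BAR,R.identity()); rows(a,T,b,T,4)
# carry path check
ca=BAR+115*FB[:,2]; cb=ca+[-90,0,30]
lev=R.from_rotvec(FB[:,1]*np.pi/6)   # bring box z to vertical
print('z',lev.apply(FB[:,2]))
for sg in(1,-1):
    print('dir',sg)
    for k,(c,rt) in enumerate([(BAR,R.identity()),(ca,R.identity())]+[(cb,Rz(sg*a)*lev) for a in np.linspace(0,np.pi,7)]+[(ca,R.from_rotvec(FB[:,2]*np.pi)),(BAR,R.from_rotvec(FB[:,2]*np.pi))]):
        print(k,[q.round(2).tolist() for q in ik(*pose(c,rt))])
E
```

```text
t 2.9 q [0.001, -0.17, 1.969, -0.128, 0.827, 0.261] p [606.4, 86.7, 251.9] F [0.2, -0.9, 0.7] M [0.02, 0.13, -0.01] op 0.602
total mm 31.5 deg/row 3.3013012321243553
[[1.8, -0.1, 4.9, 0.0007, 0.0576, -0.0007], [1.5, -0.1, 5.0, 0.0007, 0.0576, -0.0007], [1.2, -0.1, 5.1, 0.0007, 0.0576, -0.0007], [0.9, -0.1, 5.2, 0.0007, 0.0576, -0.0007], [0.6, -0.1, 5.2, 0.0007, 0.0576, -0.0007], [0.3, -0.1, 5.2, 0.0007, 0.0576, -0.0007]]
total mm 70.0 deg/row 0.0
[[-6.0, 0.0, 16.4, 0.0, 0.0, 0.0], [-6.0, 0.0, 16.4, 0.0, 0.0, 0.0], [-6.0, 0.0, 16.4, 0.0, 0.0, 0.0], [-6.0, 0.0, 16.4, 0.0, 0.0, 0.0]]
z [-6.06072907e-17  5.12505230e-18  1.00000000e+00]
dir 1
0 [[-0.18, -0.01, 2.01, 0.56, 0.69, -0.44]]
1 [[-0.18, -0.24, 2.03, 0.45, 0.88, -0.29]]
2 [[-0.22, -0.2, 1.88, 0.35, 1.47, -0.06]]
3 [[-0.19, -0.08, 1.78, 0.3, 1.62, -0.53]]
4 [[-0.14, 0.02, 1.68, 0.19, 1.74, -0.98]]
5 [[-0.06, 0.07, 1.62, 0.05, 1.79, -1.43]]
6 [[0.02, 0.09, 1.61, -0.11, 1.78, -1.89]]
7 [[0.09, 0.05, 1.65, -0.24, 1.7, -2.34]]
8 []
9 [[0.18, -0.05, 1.86, -0.6, 1.05, -2.44]]
10 [[0.14, 0.15, 1.84, -0.67, 0.88, -2.35]]
dir -1
0 [[-0.18, -0.01, 2.01, 0.56, 0.69, -0.44]]
1 [[-0.18, -0.24, 2.03, 0.45, 0.88, -0.29]]
2 [[-0.22, -0.2, 1.88, 0.35, 1.47, -0.06]]
3 [[-0.19, -0.3, 1.97, 0.31, 1.31, 0.47]]
4 [[-0.11, -0.36, 2.01, 0.16, 1.18, 1.09]]
5 [[-0.0, -0.34, 2.0, -0.07, 1.15, 1.78]]
6 [[0.09, -0.26, 1.93, -0.26, 1.23, 2.44]]
7 []
8 []
9 [[0.18, -0.05, 1.86, -0.6, 1.05, -2.44]]
10 [[0.14, 0.15, 1.84, -0.67, 0.88, -2.35]]
```

>>> arm_command --targets '[[[1.5, 0, 5, 0, 0.058, 0], [1.5, 0, 5, 0, 0.058, 0], [1, 0, 5, 0, 0.058, 0], [1, 0, 5, 0, 0.058, 0], [0.5, 0, 5, 0, 0.058, 0], [0.5, 0, 5, 0, 0.058, 0], [-4, 0, 10.5, 0, 0, 0], [-4, 0, 10.5, 0, 0, 0], [0, 0, 0, 0, 0, 0]]]'

```text
time: 3.65
tool_pos: [632.6, 89.6, 205.0]
tool_rot: [0.708, 0.636, 0.293, 0.089]
wrist_force: [0.4, 0.7, -0.2]
opening: 0.602
```

Run:
```python
from kin import *
s,p,Rr=st()
b,T=pose(BAR,R.identity()); rows(p,Rr,b,T,5)
for n in('side','top'):
    im,d=arm.capture(n); np.savez(f'{n}1.npz',im=im,d=d)
    print(n,[(c2w(n,r['point']).round(1),round(r['confidence'],2)) for r in arm.search_frame(n,'tray_bar')[:2]])
a=np.load('side1.npz')['im'][165:265,215:355];b=np.load('top1.npz')['im'][115:215,225:365]
cv2.imwrite('pics/g1.png',np.vstack([cv2.resize(x,None,fx=4 if 0 else 3,fy=3,interpolation=3)[...,::-1] for x in(a,b)]))
```

```text
t 3.65 q [-0.191, -0.093, 2.017, 0.518, 0.761, -0.381] p [632.6, 89.6, 205.0] F [0.4, 0.7, -0.2] M [-0.14, 0.14, -0.01] op 0.602
total mm 46.4 deg/row 0.08572375026465495
[[-2.6, 0.3, 8.9, 0.0003, -0.0002, -0.0015], [-2.6, 0.3, 8.9, 0.0003, -0.0002, -0.0015], [-2.6, 0.3, 8.9, 0.0003, -0.0002, -0.0015], [-2.6, 0.3, 8.9, 0.0003, -0.0002, -0.0015], [-2.6, 0.3, 8.9, 0.0003, -0.0002, -0.0015]]
side [(array([664.7,  63.7, 107.4]), 0.96)]
top [(array([681.3,  81.3, 109.3]), 0.8)]
```

View pics/g1.png

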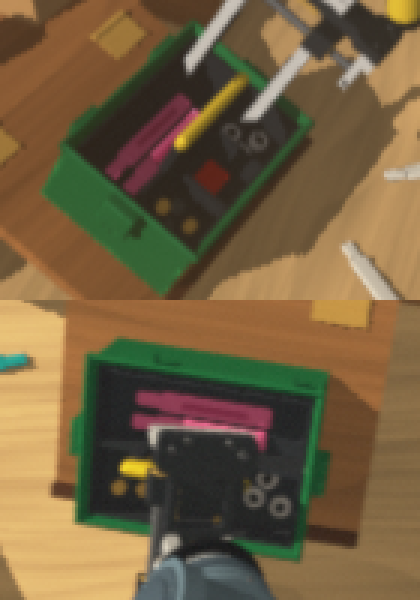

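The fingers (side crop, white at (215,40) and (265,95)) straddle the yellow bar, and both pink levers are in the channel behind it. I'll go down and close gently.

>>> arm_command --targets '[[[-2.6, 0.3, 8.9, 0, 0, -0.0015], [-2.6, 0.3, 8.9, 0, 0, -0.0015], [-2.6, 0.3, 8.9, 0, 0, -0.0015], [-2.6, 0.3, 8.9, 0, 0, -0.0015], [-2.6, 0.3, 8.9, 0, 0, -0.0015], [0, 0, 0, 0, 0, 0], [0, 0, 0, 0, 0, 0]]]'

```text
time: 4.43
tool_pos: [657.7, 88.4, 166.8]
tool_rot: [0.705, 0.639, 0.293, 0.091]
wrist_force: [-0.1, -0.4, -0.8]
opening: 0.601
```

>>> arm_command --targets '[[[0, 0, 0, 0, 0, 0], [0, 0, 0, 0, 0, 0], [0, 0, 0, 0, 0, 0], [0, 0, 0, 0, 0, 0], [0, 0, 0, 0, 0, 0], [0, 0, 0, 0, 0, 0], [0, 0, 0, 0, 0, 0], [0, 0, 0, 0, 0, 0]]]' --jaw 1 --force 12

```text
time: 5.1
tool_pos: [653.9, 89.8, 164.6]
tool_rot: [0.705, 0.641, 0.291, 0.087]
wrist_force: [-16.1, -1.5, 3.3]
opening: 0.122
```

Run:
```python
from kin import *
s,p,Rr=st()
print('F tool',Rr.inv().apply(s['wrist_force']).round(1),'F box',(FB.T@s['wrist_force']).round(1))
b,T=pose(BAR,R.identity()); print('err box',(FB.T@(p-b)).round(2),(T.inv()*Rr).as_rotvec().round(4))
for n in('side',):
    im,d=arm.capture(n); np.savez(f'{n}2.npz',im=im,d=d)
cv2.imwrite('pics/g2.png',cv2.resize(im[165:265,215:355],None,fx=5,fy=5,interpolation=3)[...,::-1])
```

```text
t 5.1 q [-0.184, 0.019, 1.988, 0.561, 0.696, -0.445] p [653.9, 89.8, 164.6] F [-16.1, -1.5, 3.3] M [-0.0, 2.24, 0.57] op 0.122
F tool [ -0.6 -11.9 -11.5] F box [-11.8  -4.6  10.6]
err box [-3.45  1.24  0.96] [ 0.0068  0.0039 -0.0019]
```

View pics/g2.png

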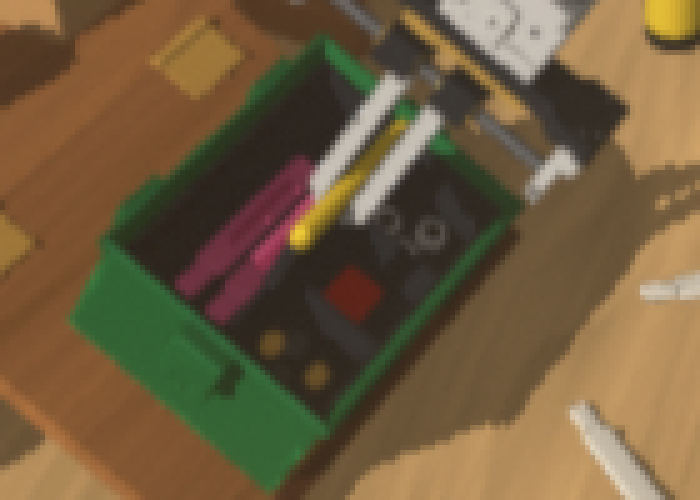

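>>> arm_command --targets '[[[0, -2, -0.5, 0, 0, 0], [0, -2, -1, 0, 0, 0], [0, 0, 0, 0, 0, 0], [0, 0, 0, 0, 0, 0]]]'

```text
time: 5.48
tool_pos: [652.7, 88.8, 165.9]
tool_rot: [0.705, 0.639, 0.292, 0.091]
wrist_force: [0.7, 0.4, -7.4]
opening: 0.128
```

Run:
```python
from kin import *
s,p,Rr=st()
print('F tool',Rr.inv().apply(s['wrist_force']).round(1),'F box',(FB.T@s['wrist_force']).round(1))
b,T=pose(BAR,R.identity()); print('err box',(FB.T@(p-b)).round(2),(T.inv()*Rr).as_rotvec().round(4))
```

```text
t 5.48 q [-0.186, 0.011, 1.995, 0.564, 0.688, -0.448] p [652.7, 88.8, 165.9] F [0.7, 0.4, -7.4] M [-0.32, 0.94, 0.14] op 0.128
F tool [-1.8 -3.2  6.5] F box [-3.1  0.6 -6.7]
err box [-3.64 -0.02  2.47] [-0.0015  0.0016 -0.0017]
```

>>> arm_command --targets '[[[0, 0, 0, 0, 0, 0], [0, 0, 0, 0, 0, 0], [0, 0, 0, 0, 0, 0]]]' --force 50

```text
time: 5.73
tool_pos: [652.8, 88.8, 166.0]
tool_rot: [0.705, 0.639, 0.293, 0.091]
wrist_force: [-0.5, 0.6, -8.5]
opening: 0.12
```

Run:
```python
from kin import *
s,p,Rr=st()
print('F box',(FB.T@s['wrist_force']).round(1))
b,T=pose(BAR,R.identity()); print('err box',(FB.T@(p-b)).round(2),(T.inv()*Rr).as_rotvec().round(4))
np.savez('grasp.npz',p=p,q=Rr.as_quat())
print('up in tool',Rr.inv().apply(FB[:,2]).round(4))
```

```text
t 5.73 q [-0.186, 0.011, 1.995, 0.564, 0.689, -0.448] p [652.8, 88.8, 166.0] F [-0.5, 0.6, -8.5] M [-0.3, 1.39, 0.22] op 0.12
F box [-4.8  0.5 -7.1]
err box [-3.45  0.04  2.54] [-0.0017  0.0018 -0.0016]
up in tool [ 0.3437  0.0021 -0.9391]
```

>>> arm_command --targets '[[[1.2, 0, -3.3, 0, 0, 0], [1.2, 0, -3.3, 0, 0, 0], [1.2, 0, -3.3, 0, 0, 0], [1.2, 0, -3.3, 0, 0, 0], [2, 0, -5.5, 0, 0, 0], [2, 0, -5.5, 0, 0, 0], [2, 0, -5.5, 0, 0, 0], [2, 0, -5.5, 0, 0, 0]]]'

```text
time: 6.4
tool_pos: [635.5, 92.2, 201.6]
tool_rot: [0.705, 0.639, 0.294, 0.092]
wrist_force: [-1.1, -0.3, -3.4]
opening: 0.122
```

Run:
```python
from kin import *
s,p,Rr=st()
g=np.load('grasp.npz'); print('F box',(FB.T@s['wrist_force']).round(1),'moved box',(FB.T@(p-g['p'])).round(2),(R.from_quat(g['q']).inv()*Rr).as_rotvec().round(4))
```

```text
t 6.4 q [-0.185, -0.083, 2.016, 0.524, 0.746, -0.393] p [635.5, 92.2, 201.6] F [-1.1, -0.3, -3.4] M [-0.32, 0.75, 0.03] op 0.122
F box [-2.6 -0.5 -2.5] moved box [ 2.490e+00 -2.000e-02  3.964e+01] [-0.0049  0.0001 -0.001 ]
```

```bash
cat >> kin.py <<'E'
try:
    g=np.load('grasp.npz'); T0=R.from_quat(g['q']); BARG=g['p']-T0.apply([0,0,19])
    CA=BARG+115*FB[:,2]; CB=CA+[-70,0,30]; LEV=R.from_rotvec(FB[:,1]*np.pi/6); PI=R.from_rotvec(FB[:,2]*np.pi)
except Exception as e: print(e)
def check(p0,R0,rw):
    q=None
    for r in rw:
        p0=p0+R0.apply(r[:3]); R0=R0*R.from_rotvec(r[3:]); 
    return p0,R0
E
python3 - <<'E'
from kin import *
s,p,Rr=st(0)
A=pose(CA,R.identity()); rows(p,Rr,*A,5)
B=pose(CB,LEV); rows(*A,*B,7)
C=pose(CB,Rz(2*np.pi/3)*LEV); rows(*B,*C,24,False); 
rv=(B[1].inv()*C[1]).as_rotvec(); print('B-C rotvec',rv.round(3))
E=pose(CA,PI); rv=(C[1].inv()*E[1]).as_rotvec(); print('C-E',rv,np.degrees(np.linalg.norm(rv)))
for X in(A,B,C,E): print([q.round(2).tolist() for q in ik(*X)])
Rm=C[1]*R.from_rotvec(rv/2); print([q.round(2).tolist() for q in ik((C[0]+E[0])/2,Rm)], 'tray tilt mid',np.degrees(np.arccos((Rm*T0.inv()).apply(FB[:,2])[2])))
E
```

```text
t 6.4 q [-0.185, -0.083, 2.016, 0.524, 0.746, -0.393] p [635.5, 92.2, 201.6] F [-1.1, -0.3, -3.4] M [-0.32, 0.75, 0.03] op 0.122
total mm 75.4 deg/row 0.057402440342947336
[[5.2, -0.4, -14.2, 0.001, -0.0, 0.0002], [5.2, -0.4, -14.2, 0.001, -0.0, 0.0002], [5.2, -0.4, -14.2, 0.001, -0.0, 0.0002], [5.2, -0.4, -14.2, 0.001, -0.0, 0.0002], [5.2, -0.5, -14.2, 0.001, -0.0, 0.0002]]
total mm 83.5 deg/row 4.285714285714286
[[1.3, -7.6, -9.1, 0.0702, 0.0001, 0.0257], [1.1, -8.3, -8.5, 0.0702, 0.0001, 0.0257], [0.9, -8.9, -7.9, 0.0702, 0.0001, 0.0257], [0.6, -9.4, -7.3, 0.0702, 0.0001, 0.0257], [0.4, -9.9, -6.6, 0.0702, 0.0001, 0.0257], [0.1, -10.4, -5.9, 0.0702, 0.0001, 0.0257], [-0.2, -10.8, -5.1, 0.0702, 0.0001, 0.0257]]
B-C rotvec [ 0.72   0.004 -1.967]
C-E [ 0.79732983 -0.27128995 -0.7973786 ] 66.45188440657513
[[-0.18, -0.26, 2.04, 0.45, 0.88, -0.29]]
[[-0.21, -0.16, 1.84, 0.35, 1.47, -0.06]]
[[0.02, 0.12, 1.57, -0.11, 1.79, -1.89]]
[[0.18, -0.06, 1.87, -0.6, 1.06, -2.44]]
[[0.14, 0.06, 1.66, -0.38, 1.48, -2.18]] tray tilt mid 15.522635714285784
```

>>> arm_command --targets '[[[5.2, -0.4, -14.2, 0, 0, 0], [5.2, -0.4, -14.2, 0, 0, 0], [5.2, -0.4, -14.2, 0, 0, 0], [5.2, -0.4, -14.2, 0, 0, 0], [5.2, -0.4, -14.2, 0, 0, 0], [1.3, -7.6, -9.1, 0.07, 0, 0.026], [1.1, -8.3, -8.5, 0.07, 0, 0.026], [0.9, -8.9, -7.9, 0.07, 0, 0.026], [0.6, -9.4, -7.3, 0.07, 0, 0.026], [0.4, -9.9, -6.6, 0.07, 0, 0.026], [0.1, -10.4, -5.9, 0.07, 0, 0.026], [-0.2, -10.8, -5.1, 0.07, 0, 0.026]]]'

```text
time: 7.4
tool_pos: [517.5, 101.6, 293.7]
tool_rot: [0.761, 0.625, 0.137, -0.108]
wrist_force: [0.3, -0.5, -3.7]
opening: 0.124
```

Run:
```python
from kin import *
s,p,Rr=st()
C=pose(CB,Rz(2*np.pi/3)*LEV); print((C[0]-p).round(1)); rows(p,Rr,*C,24)
for n in('side','top'):
    im,d=arm.capture(n); np.savez(f'{n}3.npz',im=im,d=d)
    if n=='top': cv2.imwrite('pics/g3.png',cv2.resize(im[100:280,200:400],None,fx=3,fy=3,interpolation=3)[...,::-1])
```

```text
t 7.4 q [-0.213, -0.177, 1.861, 0.353, 1.463, -0.057] p [517.5, 101.6, 293.7] F [0.3, -0.5, -3.7] M [-0.39, 0.0, 0.0] op 0.124
[-7.3 -8.4 -0.5]
total mm 11.2 deg/row 5.0092121566864884
[[-0.4, -0.2, -0.1, 0.0302, 0.0004, -0.0821], [-0.4, -0.3, -0.1, 0.0302, 0.0004, -0.0821], [-0.3, -0.3, -0.1, 0.0302, 0.0004, -0.0821], [-0.3, -0.3, -0.1, 0.0302, 0.0004, -0.0821], [-0.3, -0.4, -0.1, 0.0302, 0.0004, -0.0821], [-0.3, -0.4, -0.1, 0.0302, 0.0004, -0.0821], [-0.2, -0.4, -0.1, 0.0302, 0.0004, -0.0821], [-0.2, -0.4, -0.1, 0.0302, 0.0004, -0.0821], [-0.2, -0.4, -0.0, 0.0302, 0.0004, -0.0821], [-0.1, -0.4, -0.0, 0.0302, 0.0004, -0.0821], [-0.1, -0.5, -0.0, 0.0302, 0.0004, -0.0821], [-0.0, -0.5, 0.0, 0.0302, 0.0004, -0.0821], [-0.0, -0.5, 0.0, 0.0302, 0.0004, -0.0821], [0.0, -0.5, 0.0, 0.0302, 0.0004, -0.0821], [0.1, -0.5, 0.0, 0.0302, 0.0004, -0.0821], [0.1, -0.4, 0.1, 0.0302, 0.0004, -0.0821], [0.1, -0.4, 0.1, 0.0302, 0.0004, -0.0821], [0.2, -0.4, 0.1, 0.0302, 0.0004, -0.0821], [0.2, -0.4, 0.1, 0.0302, 0.0004, -0.0821], [0.2, -0.4, 0.1, 0.0302, 0.0004, -0.0821], [0.3, -0.4, 0.1, 0.0302, 0.0004, -0.0821], [0.3, -0.3, 0.1, 0.0302, 0.0004, -0.0821], [0.3, -0.3, 0.1, 0.0302, 0.0004, -0.0821], [0.3, -0.3, 0.1, 0.0302, 0.0004, -0.0821]]
```

View pics/g3.png

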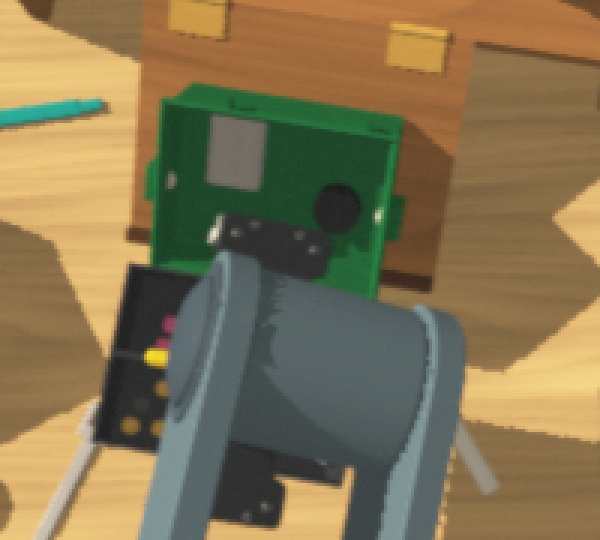

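The tray is out and level with the levers in it (top crop, pink at (165,335)). The box below is empty, with white catch balls at (170,180) and (380,215). Next is the half turn.

>>> arm_command --targets '[[[-0.3, -0.3, 0, 0.03, 0, -0.082], [-0.3, -0.3, 0, 0.03, 0, -0.082], [-0.3, -0.3, 0, 0.03, 0, -0.082], [-0.3, -0.3, 0, 0.03, 0, -0.082], [-0.3, -0.3, 0, 0.03, 0, -0.082], [-0.3, -0.4, 0, 0.03, 0, -0.082], [-0.2, -0.4, 0, 0.03, 0, -0.082], [-0.2, -0.4, 0, 0.03, 0, -0.082], [-0.2, -0.4, 0, 0.03, 0, -0.082], [-0.1, -0.4, 0, 0.03, 0, -0.082], [-0.1, -0.5, 0, 0.03, 0, -0.082], [0, -0.5, 0, 0.03, 0, -0.082]]]'

```text
time: 8.5
tool_pos: [514.4, 98.1, 290.7]
tool_rot: [0.344, 0.923, 0.063, -0.158]
wrist_force: [0.7, 0.4, -3.3]
opening: 0.126
```

>>> arm_command --targets '[[[0, -0.5, 0, 0.03, 0, -0.082], [0, -0.5, 0, 0.03, 0, -0.082], [0, -0.5, 0, 0.03, 0, -0.082], [0.1, -0.4, 0, 0.03, 0, -0.082], [0.1, -0.4, 0, 0.03, 0, -0.082], [0.2, -0.4, 0, 0.03, 0, -0.082], [0.2, -0.4, 0, 0.03, 0, -0.082], [0.2, -0.4, 0, 0.03, 0, -0.082], [0.3, -0.4, 0, 0.03, 0, -0.082], [0.3, -0.3, 0, 0.03, 0, -0.082], [0.3, -0.3, 0, 0.03, 0, -0.082], [0.3, -0.3, 0, 0.03, 0, -0.082]]]'

```text
time: 9.5
tool_pos: [511.3, 94.2, 291.3]
tool_rot: [-0.164, 0.972, -0.029, -0.167]
wrist_force: [0.5, -0.2, -2.6]
opening: 0.125
```

Run:
```python
from kin import *
s,p,Rr=st()
# box refit from empty box (pictures 3), plus kin of the fit using inner/outer walls
from scipy.optimize import least_squares
out={}
for n in('side','top'):
    im,P,h,ok=masks(n,'3')
    roi=ok&(abs(P[...,0]-695)<130)&(abs(P[...,1]-75)<150)&(P[...,2]>15)
    gm=roi&(h[...,0]>50)&(h[...,0]<80)&(h[...,1]>120)&(h[...,2]>30)
    out[n]=P[gm]
pl=np.load('box.npy')
for sel in('side','top','both'):
    pts=np.vstack([out[k] for k in out if sel in(k,'both')])
    def res(p,full=0):
        L=(pts-p[:3])@frame(p[3]); a=abs(L[:,:2]); z=L[:,2]
        fl=np.clip((z-87)/8,0,1)*5
        def sd(hx,hy):
            q=a-[hx,hy]; q=q-0; return np.where((q>0).all(1),np.hypot(*np.maximum(q,0).T),q.max(1))
        dout=abs(sd(74,99)-fl); din=abs(sd(69.75,94.75)-fl); dfl=np.where(sd(69.75,94.75)<0,abs(z-3),99); rim=np.where((sd(69.75,94.75)>0),abs(z-95),99)
        return np.minimum.reduce([dout,din,dfl,rim])
    b=least_squares(res,pl,loss='soft_l1',f_scale=1.5,x_scale=[1,1,1,.02]); print(sel,b.x.round(3),b.cost/len(pts),len(pts))
    print('  home bar by box fit',(b.x[:3]+frame(b.x[3])@[0,0,135]).round(1),'grasped',BARG.round(1))
E=pose(CA,PI); rows(p,Rr,*E,14)
```

```text
t 9.5 q [0.021, 0.109, 1.585, -0.107, 1.771, -1.887] p [511.3, 94.2, 291.3] F [0.5, -0.2, -2.6] M [0.21, -0.4, 0.01] op 0.125
side [ 7.19665e+02  7.08290e+01  5.14660e+01 -1.96000e-01] 1.358007486327309 869
  home bar by box fit [653.5  84.  168.4] grasped [642.8  84.1 181.5]
top [ 7.16026e+02  6.87810e+01  6.18190e+01 -1.95000e-01] 1.336929508372469 3167
  home bar by box fit [649.8  81.9 178.7] grasped [642.8  84.1 181.5]
both [ 7.15888e+02  6.79860e+01  6.17630e+01 -1.98000e-01] 1.5273579830193458 4036
  home bar by box fit [649.7  81.2 178.7] grasped [642.8  84.1 181.5]
total mm 86.7 deg/row 4.7161754352800935
[[-5.7, -2.4, -0.1, 0.0563, -0.0188, -0.0571], [-5.6, -2.7, 0.2, 0.0563, -0.0188, -0.0571], [-5.4, -3.0, 0.4, 0.0563, -0.0188, -0.0571], [-5.2, -3.3, 0.7, 0.0563, -0.0188, -0.0571], [-5.0, -3.5, 1.0, 0.0563, -0.0188, -0.0571], [-4.8, -3.7, 1.3, 0.0563, -0.0188, -0.0571], [-4.5, -3.9, 1.6, 0.0563, -0.0188, -0.0571], [-4.3, -4.1, 1.9, 0.0563, -0.0188, -0.0571], [-4.0, -4.2, 2.2, 0.0563, -0.0188, -0.0571], [-3.7, -4.3, 2.5, 0.0563, -0.0188, -0.0571], [-3.4, -4.3, 2.9, 0.0563, -0.0188, -0.0571], [-3.1, -4.3, 3.2, 0.0563, -0.0188, -0.0571], [-2.8, -4.3, 3.5, 0.0563, -0.0188, -0.0571], [-2.5, -4.3, 3.7, 0.0563, -0.0188, -0.0571]]
```

>>> arm_command --targets '[[[-5.7, -2.4, 0, 0.056, -0.019, -0.057], [-5.6, -2.7, 0, 0.056, -0.019, -0.057], [-5.4, -3, 0.4, 0.056, -0.019, -0.057], [-5.2, -3.3, 0.7, 0.056, -0.019, -0.057], [-5, -3.5, 1, 0.056, -0.019, -0.057], [-4.8, -3.7, 1.3, 0.056, -0.019, -0.057], [-4.5, -3.9, 1.6, 0.056, -0.019, -0.057], [-4.3, -4.1, 1.9, 0.056, -0.019, -0.057], [-4, -4.2, 2.2, 0.056, -0.019, -0.057], [-3.7, -4.3, 2.5, 0.056, -0.019, -0.057], [-3.4, -4.3, 2.9, 0.056, -0.019, -0.057], [-3.1, -4.3, 3.2, 0.056, -0.019, -0.057]]]'

```text
time: 10.5
tool_pos: [581.7, 88.6, 269.2]
tool_rot: [-0.52, 0.811, -0.267, 0.002]
wrist_force: [-0.6, 0.2, -2.9]
opening: 0.125
```

Run:
```python
from kin import *
s,p,Rr=st()
E=pose(BARG+FB@[-.8,-1,70],PI); rows(p,Rr,*E,6)
```

```text
t 10.5 q [0.186, -0.023, 1.804, -0.537, 1.19, -2.365] p [581.7, 88.6, 269.2] F [-0.6, 0.2, -2.9] M [0.57, 0.3, -0.03] op 0.125
total mm 54.9 deg/row 1.5946773211550125
[[-3.6, -1.9, 8.2, 0.0192, -0.0058, -0.0193], [-3.5, -1.8, 8.2, 0.0192, -0.0058, -0.0193], [-3.4, -1.7, 8.3, 0.0192, -0.0058, -0.0193], [-3.3, -1.6, 8.4, 0.0192, -0.0058, -0.0193], [-3.2, -1.5, 8.4, 0.0192, -0.0058, -0.0193], [-3.2, -1.4, 8.5, 0.0192, -0.0058, -0.0193]]
```

>>> arm_command --targets '[[[-3.6, -1.9, 8.2, 0.019, -0.006, -0.019], [-3.5, -1.8, 8.2, 0.019, -0.006, -0.019], [-3.4, -1.7, 8.3, 0.019, -0.006, -0.019], [-3.3, -1.6, 8.4, 0.019, -0.006, -0.019], [-3.2, -1.5, 8.4, 0.019, -0.006, -0.019], [-3.2, -1.4, 8.5, 0.019, -0.006, -0.019], [0, 0, 0, 0, 0, 0], [0, 0, 0, 0, 0, 0]]]'

```text
time: 11.17
tool_pos: [613.6, 81.0, 225.1]
tool_rot: [-0.568, 0.765, -0.301, 0.029]
wrist_force: [0.7, 0.2, -3.0]
opening: 0.127
```

Run:
```python
from kin import *
s,p,Rr=st()
E=pose(BARG+FB@[-.8,-1,70],PI); print('err box',(FB.T@(p-E[0])).round(1),(E[1].inv()*Rr).as_rotvec().round(4))
E=pose(BARG+FB@[-.8,-1,55],PI); rows(p,Rr,*E,4)
ims=[]
for n in('side','top'):
    im,d=arm.capture(n); np.savez(f'{n}4.npz',im=im,d=d); u,v=w2p(n,BARG+40*FB[:,2])[0].astype(int); ims.append(im[v-50:v+60,u-70:u+70])
cv2.imwrite('pics/g4.png',cv2.resize(np.hstack(ims),None,fx=2.8,fy=2.8,interpolation=3)[...,::-1])
```

```text
t 11.17 q [0.17, 0.028, 1.858, -0.622, 0.993, -2.399] p [613.6, 81.0, 225.1] F [0.7, 0.2, -3.0] M [0.61, 0.43, 0.02] op 0.127
err box [-1.6 -1.2 -0.3] [-0.0066  0.0026  0.0046]
total mm 14.8 deg/row 0.1206401135290584
[[-1.6, -0.4, 3.3, 0.0016, -0.0006, -0.0011], [-1.6, -0.4, 3.3, 0.0016, -0.0006, -0.0011], [-1.5, -0.4, 3.3, 0.0016, -0.0006, -0.0011], [-1.5, -0.4, 3.3, 0.0016, -0.0006, -0.0011]]
```

View pics/g4.png

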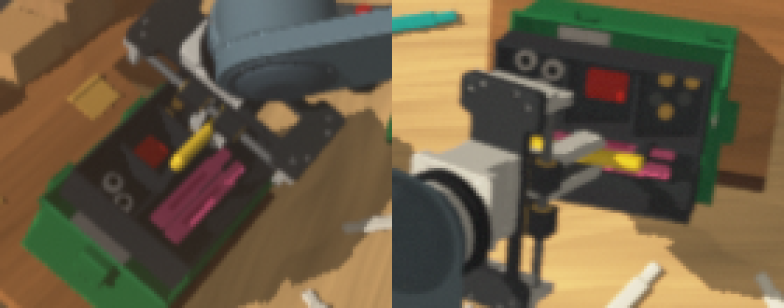

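The levers are now on the low side (side crop, pink at (195,200)), and the tray hovers over the mouth. I'll make one depth check of its centring, then insert.

Run:
```python
from kin import *
O=BARG-135*FB[:,2]
for n in('top','side'):
    for f,zr,lab in(('4',(140,165),'tray now'),('3',(88,99),'box rim')):
        im,P,h,ok=masks(n,f); L=(P-O)@FB
        m=ok&(abs(L[...,0])<90)&(abs(L[...,1])<118)&(L[...,2]>zr[0])&(L[...,2]<zr[1])
        m&=(h[...,2]<75)&(abs(L[...,1])<105) if lab[0]=='t' else (h[...,0]>50)&(h[...,0]<80)&(h[...,1]>120)
        q=L[m]
        # y at the ends by x-bins
        print(n,lab,len(q),'x pct',np.percentile(q[:,0],[1,3,97,99]).round(1),'y pct',np.percentile(q[:,1],[1,3,97,99]).round(1),'z95',np.percentile(q[:,2],[50,95]).round(1))
```

```text
top tray now 565 x pct [-67.9 -67.6  66.7  67. ] y pct [-89.6 -89.3  86.6  93. ] z95 [149.  154.6]
top box rim 88 x pct [-59.2 -45.9  79.3  79.4] y pct [-103.6 -102.2   99.8  100.5] z95 [88.8 90.6]
side tray now 429 x pct [-71.3 -70.8  64.   64.4] y pct [-64.  -44.2  96.1  96.7] z95 [148. 153.]
side box rim 2 x pct [12.2 13.3 64.5 65.6] y pct [-99.6 -95.5  93.8  97.8] z95 [88.2 88.3]
```

```bash
cat >> kin.py <<'E'
def rep(ref):
    s,p,Rr=st(); E=pose(BARG,PI); print('hand rel home (box)',(FB.T@(p-E[0])).round(2),'rot',(E[1].inv()*Rr).as_rotvec().round(4),'F box',(FB.T@s['wrist_force']).round(1))
    print('box axes in tool\n',Rr.inv().apply(FB.T).round(3))
    if ref is not None: E=pose(BARG+FB@ref,PI); rows(p,Rr,*E,8)
E
python3 -c "
from kin import *
rep([0,-3,46])"
```

```text
t 11.27 q [0.17, 0.028, 1.856, -0.623, 0.993, -2.399] p [614.3, 81.0, 226.3] F [-0.8, 0.9, -2.8] M [0.54, 0.39, 0.01] op 0.129
hand rel home (box) [-1.22 -2.05 70.4 ] rot [-0.0049  0.0025  0.0051] F box [-2.2  0.7 -1.9]
box axes in tool
 [[-0.003 -1.    -0.007]
 [-0.938  0.005 -0.346]
 [ 0.346  0.005 -0.938]]
total mm 24.5 deg/row 0.053523064712078496
[[-0.9, -0.2, 2.9, 0.0006, -0.0003, -0.0006], [-0.9, -0.2, 2.9, 0.0006, -0.0003, -0.0006], [-0.9, -0.2, 2.9, 0.0006, -0.0003, -0.0006], [-0.9, -0.2, 2.9, 0.0006, -0.0003, -0.0006], [-0.9, -0.2, 2.9, 0.0006, -0.0003, -0.0006], [-0.9, -0.2, 2.9, 0.0006, -0.0003, -0.0006], [-0.9, -0.2, 2.9, 0.0006, -0.0003, -0.0006], [-0.9, -0.2, 2.9, 0.0006, -0.0003, -0.0006]]
```

>>> arm_command --targets '[[[-0.9, -0.2, 2.9, 0.0006, -0.0003, -0.0006], [-0.9, -0.2, 2.9, 0.0006, -0.0003, -0.0006], [-0.9, -0.2, 2.9, 0.0006, -0.0003, -0.0006], [-0.9, -0.2, 2.9, 0.0006, -0.0003, -0.0006], [-0.9, -0.2, 2.9, 0.0006, -0.0003, -0.0006], [-0.9, -0.2, 2.9, 0.0006, -0.0003, -0.0006], [-0.9, -0.2, 2.9, 0.0006, -0.0003, -0.0006], [-0.9, -0.2, 2.9, 0.0006, -0.0003, -0.0006], [0, 0, 0, 0, 0, 0]]]'

```text
time: 12.02
tool_pos: [626.8, 76.5, 204.2]
tool_rot: [-0.57, 0.763, -0.303, 0.029]
wrist_force: [-0.5, 1.5, -2.8]
opening: 0.126
```

```bash
python3 -c "
from kin import *
rep([0,-3,40])"
```

```text
t 12.02 q [0.158, 0.076, 1.85, -0.639, 0.95, -2.386] p [626.8, 76.5, 204.2] F [-0.5, 1.5, -2.8] M [0.55, 0.45, -0.02] op 0.126
hand rel home (box) [-0.93 -4.01 44.65] rot [-0.0022  0.002  -0.0011] F box [-2.1  1.4 -2. ]
box axes in tool
 [[ 0.003 -1.    -0.004]
 [-0.938 -0.001 -0.346]
 [ 0.346  0.005 -0.938]]
total mm 4.8 deg/row 0.02283377936515206
[[-0.3, -0.1, 0.5, 0.0003, -0.0002, 0.0001], [-0.3, -0.1, 0.5, 0.0003, -0.0002, 0.0001], [-0.3, -0.1, 0.5, 0.0003, -0.0002, 0.0001], [-0.3, -0.1, 0.5, 0.0003, -0.0002, 0.0001], [-0.3, -0.1, 0.5, 0.0003, -0.0002, 0.0001], [-0.3, -0.1, 0.5, 0.0003, -0.0002, 0.0001], [-0.3, -0.1, 0.5, 0.0003, -0.0002, 0.0001], [-0.3, -0.1, 0.5, 0.0003, -0.0002, 0.0001]]
```

>>> arm_command --targets '[[[-0.6, 0, 1.9, 0, 0, 0], [-0.6, 0, 1.9, 0, 0, 0], [-0.6, 0, 1.9, 0, 0, 0], [-0.6, 0, 1.9, 0, 0, 0], [-0.6, 0, 1.9, 0, 0, 0], [0, 0, 0, 0, 0, 0]]]'

```text
time: 12.52
tool_pos: [630.0, 72.0, 197.9]
tool_rot: [-0.569, 0.763, -0.305, 0.025]
wrist_force: [-14.2, -9.4, 7.6]
opening: 0.124
```

```bash
python3 -c "
from kin import *
rep(None)"
```

```text
t 12.52 q [0.153, 0.092, 1.846, -0.65, 0.945, -2.378] p [630.0, 72.0, 197.9] F [-14.2, -9.4, 7.6] M [-1.47, 1.53, -1.52] op 0.124
hand rel home (box) [-0.59 -7.8  37.17] rot [-0.0042  0.0111 -0.0011] F box [ -6.7 -12.   12.6]
box axes in tool
 [[ 0.003 -1.    -0.006]
 [-0.935 -0.001 -0.354]
 [ 0.354  0.006 -0.935]]
```

>>> arm_command --targets '[[[1.2, 0, -2.5, 0, 0, 0], [1.2, 0, -2.5, 0, 0, 0], [1.2, 0, 0.5, 0, 0, 0], [1.2, 0, 0.5, 0, 0, 0], [0, 0, 0, 0, 0, 0], [0, 0, 0, 0, 0, 0]]]'

```text
time: 13.02
tool_pos: [628.5, 73.0, 200.9]
tool_rot: [-0.57, 0.763, -0.303, 0.03]
wrist_force: [0.2, 0.0, -3.9]
opening: 0.121
```

```bash
python3 -c "
from kin import *
rep(None)"
```

```text
t 13.02 q [0.151, 0.079, 1.853, -0.64, 0.94, -2.388] p [628.5, 73.0, 200.9] F [0.2, 0.0, -3.9] M [0.52, 0.4, -0.02] op 0.121
hand rel home (box) [-0.56 -7.2  40.64] rot [-0.0013  0.0012 -0.001 ] F box [-1.8  0.1 -3.5]
box axes in tool
 [[ 0.003 -1.    -0.003]
 [-0.939 -0.001 -0.345]
 [ 0.345  0.004 -0.939]]
```

>>> arm_command --targets '[[[-0.5, 0, 1.4, 0, 0, 0], [-0.5, 0, 1.4, 0, 0, 0], [-0.5, 0, 1.4, 0, 0, 0], [-0.5, 0, 1.4, 0, 0, 0], [0, 0, 0, 0, 0, 0]]]'

```text
time: 13.43
tool_pos: [630.9, 70.8, 196.8]
tool_rot: [-0.569, 0.763, -0.304, 0.028]
wrist_force: [-7.7, -3.0, 4.7]
opening: 0.123
```

```bash
python3 -c "
from kin import *
rep(None)"
```

```text
t 13.43 q [0.148, 0.09, 1.85, -0.646, 0.936, -2.382] p [630.9, 70.8, 196.8] F [-7.7, -3.0, 4.7] M [-0.33, 0.91, -0.69] op 0.123
hand rel home (box) [-0.24 -8.81 35.67] rot [-0.0021  0.0055 -0.0007] F box [-3.7 -4.4  7.6]
box axes in tool
 [[ 0.002 -1.    -0.004]
 [-0.937 -0.001 -0.349]
 [ 0.349  0.004 -0.937]]
```

Run:
```python
from kin import *
O=BARG-135*FB[:,2]; ims=[]
for n in('side','top'):
    im,d=arm.capture(n); np.savez(f'{n}5.npz',im=im,d=d); u,v=w2p(n,BARG+20*FB[:,2])[0].astype(int); ims.append(im[v-50:v+60,u-70:u+70])
cv2.imwrite('pics/g5.png',cv2.resize(np.hstack(ims),None,fx=2.8,fy=2.8,interpolation=3)[...,::-1])
for n in('top','side'):
    for f in '045':
        im,P,h,ok=masks(n,f); L=(P-O)@FB
        y=ok&(h[...,0]>22)&(h[...,0]<33)&(h[...,1]>150)&(h[...,2]>90)&(abs(L[...,0])<25)&(abs(L[...,1])<70)&(L[...,2]>120)
        q=L[y]; off={'0':0,'4':70,'5':35.7}[f]
        if len(q)>10:
            print(n,f,len(q),'bar y range',np.percentile(q[:,1],[2,98]).round(1),'z med',np.median(q[:,2]-off).round(1),'slope dz/dy',np.polyfit(q[:,1],q[:,2],1)[0].round(3),'dx/dy',np.polyfit(q[:,1],q[:,0],1)[0].round(3))
        # end walls of tray: rim tops
        k=ok&(h[...,2]<80)&(h[...,1]<110)&(abs(L[...,0])<72)&(abs(L[...,1])<100)&(L[...,2]>off+76)&(L[...,2]<off+94)
        q=L[k]
        for s in(-1,1):
            e=q[(q[:,1]*s>80)]
            if len(e)>8: print('    end',s,len(e),'ztop',np.percentile(e[:,2]-off,[50,80,90]).round(1))
```

```text
top 0 222 bar y range [-52.3  48.4] z med 135.3 slope dz/dy 0.003 dx/dy -0.005
    end -1 93 ztop [79.8 81.2 81.9]
    end 1 77 ztop [79.6 81.6 82.5]
top 4 106 bar y range [-47.6  44. ] z med 137.6 slope dz/dy -0.036 dx/dy 0.005
    end -1 98 ztop [82.9 84.2 84.9]
    end 1 20 ztop [79.5 81.2 81.5]
top 5 93 bar y range [-55.4  33.3] z med 137.3 slope dz/dy 0.087 dx/dy -0.006
    end -1 69 ztop [77.8 79.2 79.6]
    end 1 19 ztop [84.9 88.2 88.5]
side 0 118 bar y range [-49.4  50.9] z med 134.8 slope dz/dy -0.016 dx/dy -0.016
    end -1 96 ztop [78.7 80.5 82.2]
    end 1 82 ztop [78.6 79.7 80.2]
side 4 81 bar y range [-26.8  56.4] z med 136.2 slope dz/dy 0.358 dx/dy -0.091
    end 1 115 ztop [78.5 79.9 80.8]
side 5 68 bar y range [-4.7 47.6] z med 139.2 slope dz/dy -0.014 dx/dy -0.021
    end 1 219 ztop [84.3 87.6 88.4]
```

View pics/g5.png

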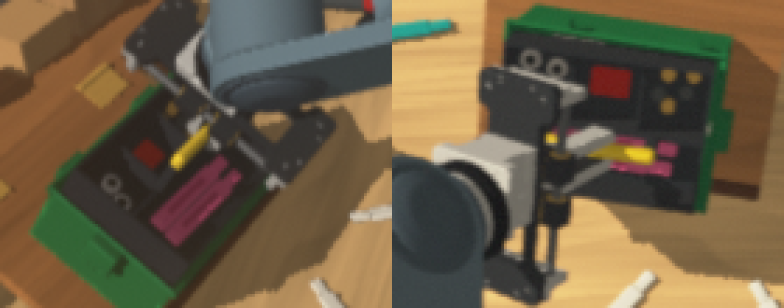

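The +y end of the tray is hung up and about 7 mm high. The tray has pivoted about the jaw axis in the grip. I'll lift clear, measure the cant, turn it out with the wrist and re-centre.

>>> arm_command --targets '[[[1.3, 0, -3.5, 0, 0, 0], [1.3, 0, -3.5, 0, 0, 0], [1.3, 0, -3.5, 0, 0, 0], [1.3, 0, -3.5, 0, 0, 0], [1.3, 0, -3.5, 0, 0, 0], [1.3, 0, -3.5, 0, 0, 0], [0, 0, 0, 0, 0, 0], [0, 0, 0, 0, 0, 0]]]'

```text
time: 14.2
tool_pos: [620.5, 74.4, 215.8]
tool_rot: [-0.57, 0.763, -0.303, 0.03]
wrist_force: [0.8, 0.1, -2.8]
opening: 0.12
```

```bash
cat > cant.py <<'E'
from kin import *
import sys
def cant(f):
    O=BARG-135*FB[:,2]; s=arm.get_state(); p=np.array(s['tool_pos'])-R.from_quat(s['tool_rot']).apply([0,0,19]); hb=FB.T@(p-BARG); off=hb[2]
    for n in('top','side'):
        im,d=arm.capture(n); np.savez(f'{n}{f}.npz',im=im,d=d)
        for ff,o in(('0',0),(f,off)):
            im,P,h,ok=masks(n,ff); L=(P-O)@FB; ln=''
            y=ok&(h[...,0]>22)&(h[...,0]<33)&(h[...,1]>150)&(h[...,2]>90)&(abs(L[...,0])<15)&(abs(L[...,1])<75)&(abs(L[...,2]-o-136)<12)
            q=L[y]; ln+=f'bar {len(q)} y {np.percentile(q[:,1],[2,98]).round(1)} '
            k=ok&(h[...,2]<80)&(h[...,1]<110)&(abs(L[...,0])<72)&(abs(L[...,1])<102)&(abs(L[...,2]-o-84)<12)
            q=L[k]
            for sg in(-1,1):
                e=q[q[:,1]*sg>80]
                if len(e)>8: ln+=f' end{sg} n{len(e)} z {np.percentile(e[:,2]-o,[50,80,90]).round(1)} yext {np.percentile(e[:,1]*sg,97).round(1)}'
            print(n,ff,ln)
    print('hand box',hb.round(1))
E
python3 - <<'E'
from cant import *
rep(None); cant('6')
E
```

```text
t 14.2 q [0.156, 0.045, 1.86, -0.63, 0.964, -2.402] p [620.5, 74.4, 215.8] F [0.8, 0.1, -2.8] M [0.63, 0.46, 0.0] op 0.12
hand rel home (box) [-0.15 -7.35 57.59] rot [-0.0006  0.0012 -0.0006] F box [-0.7  0.3 -2.8]
box axes in tool
 [[ 0.002 -1.    -0.002]
 [-0.939 -0.001 -0.345]
 [ 0.345  0.003 -0.939]]
top 0 bar 215 y [-50.8  48.4]  end-1 n101 z [79.7 81.1 81.9] yext 96.0 end1 n104 z [78.6 80.8 82.1] yext 91.6
top 6 bar 101 y [-53.9  34. ]  end-1 n90 z [77.6 79.1 80. ] yext 92.7 end1 n28 z [81.8 86.9 87.6] yext 91.3
side 0 bar 118 y [-49.4  50.9]  end-1 n153 z [77.7 80.4 82.6] yext 100.5 end1 n84 z [78.6 79.7 80.1] yext 91.9
side 6 bar 66 y [-1.4 48.6]  end1 n269 z [81.8 86.3 87.5] yext 93.8
hand box [-0.1 -7.3 57.6]
```

>>> arm_command --targets '[[[-0.4, 0, -0.2, 0, 0.0115, 0], [-0.4, 0, -0.2, 0, 0.0115, 0], [-0.4, 0, -0.2, 0, 0.0115, 0], [-0.4, 0, -0.2, 0, 0.0115, 0], [0, 0, 0, 0, 0, 0], [0, 0, 0, 0, 0, 0]]]'

```text
time: 14.8
tool_pos: [620.7, 76.3, 215.3]
tool_rot: [-0.563, 0.763, -0.316, 0.012]
wrist_force: [-0.0, -0.3, -3.7]
opening: 0.123
```

Run:
```python
from cant import *
rep(None); cant('7')
```

```text
t 14.8 q [0.179, 0.073, 1.839, -0.677, 1.004, -2.355] p [620.7, 76.3, 215.3] F [-0.0, -0.3, -3.7] M [0.6, 0.38, -0.03] op 0.123
hand rel home (box) [-0.49 -5.45 57.26] rot [-0.0013  0.0475 -0.0013] F box [-1.8 -0.3 -3.3]
box axes in tool
 [[ 0.003 -1.    -0.003]
 [-0.922 -0.002 -0.388]
 [ 0.388  0.004 -0.922]]
top 0 bar 215 y [-50.8  48.4]  end-1 n101 z [79.7 81.1 81.9] yext 96.0 end1 n104 z [78.6 80.8 82.1] yext 91.6
top 7 bar 101 y [-51.5  43.1]  end-1 n103 z [81.7 83.  83.8] yext 92.6 end1 n23 z [80.9 82.9 84.4] yext 91.4
side 0 bar 118 y [-49.4  50.9]  end-1 n153 z [77.7 80.4 82.6] yext 100.5 end1 n84 z [78.6 79.7 80.1] yext 91.9
side 7 bar 69 y [ 3.4 50.6]  end-1 n31 z [79.9 81.7 82.5] yext 94.4 end1 n209 z [79.7 83.  83.8] yext 93.5
hand box [-0.5 -4.6 56.9]
```

>>> arm_command --targets '[[[-0.8, 0, 1.85, 0, 0, 0], [-0.8, 0, 1.85, 0, 0, 0], [-0.8, 0, 1.85, 0, 0, 0], [-0.8, 0, 1.85, 0, 0, 0], [-0.8, 0, 1.85, 0, 0, 0], [-0.8, 0, 1.85, 0, 0, 0], [-0.8, 0, 1.85, 0, 0, 0], [-0.8, 0, 1.85, 0, 0, 0], [0, 0, 0, 0, 0, 0]]]'

```text
time: 15.65
tool_pos: [628.6, 74.5, 201.1]
tool_rot: [-0.563, 0.763, -0.316, 0.012]
wrist_force: [0.1, -0.4, -3.1]
opening: 0.126
```

Run:
```python
from cant import *
rep(None)
```

```text
t 15.65 q [0.173, 0.105, 1.833, -0.686, 0.981, -2.34] p [628.6, 74.5, 201.1] F [0.1, -0.4, -3.1] M [0.6, 0.34, -0.0] op 0.126
hand rel home (box) [-0.62 -5.62 40.91] rot [-0.0015  0.0476 -0.0009] F box [-1.4 -0.3 -2.7]
box axes in tool
 [[ 0.003 -1.    -0.003]
 [-0.922 -0.001 -0.388]
 [ 0.388  0.004 -0.922]]
```

>>> arm_command --targets '[[[-0.6, 0, 1.4, 0, 0, 0], [-0.6, 0, 1.4, 0, 0, 0], [-0.6, 0, 1.4, 0, 0, 0], [-0.6, 0, 1.4, 0, 0, 0], [-0.6, 0, 1.4, 0, 0, 0]]]'

```text
time: 16.07
tool_pos: [632.4, 73.9, 194.9]
tool_rot: [-0.563, 0.763, -0.316, 0.012]
wrist_force: [-0.4, -0.5, -2.8]
opening: 0.126
```

Run:
```python
from cant import *
rep(None)
```

```text
t 16.07 q [0.171, 0.12, 1.829, -0.691, 0.971, -2.334] p [632.4, 73.9, 194.9] F [-0.4, -0.5, -2.8] M [0.56, 0.41, -0.08] op 0.126
hand rel home (box) [-0.39 -5.48 33.62] rot [-0.001   0.0475 -0.0007] F box [-1.7 -0.5 -2.3]
box axes in tool
 [[ 0.002 -1.    -0.003]
 [-0.922 -0.001 -0.388]
 [ 0.388  0.003 -0.922]]
```

>>> arm_command --targets '[[[-0.6, 0, 1.4, 0, 0, 0], [-0.6, 0, 1.4, 0, 0, 0], [-0.6, 0, 1.4, 0, 0, 0], [-0.6, 0, 1.4, 0, 0, 0], [0, 0, 0, 0, 0, 0]]]'

```text
time: 16.48
tool_pos: [635.5, 72.9, 190.8]
tool_rot: [-0.562, 0.764, -0.317, 0.012]
wrist_force: [-1.2, -1.6, 0.4]
opening: 0.117
```

Run:
```python
from cant import *
rep(None)
```

```text
t 16.48 q [0.169, 0.131, 1.825, -0.696, 0.964, -2.328] p [635.5, 72.9, 190.8] F [-1.2, -1.6, 0.4] M [0.27, 0.44, -0.27] op 0.117
hand rel home (box) [ 0.39 -5.86 28.45] rot [-0.0003  0.0486  0.0001] F box [-0.6 -1.8  0.8]
box axes in tool
 [[ 0.002 -1.    -0.002]
 [-0.921 -0.001 -0.389]
 [ 0.389  0.002 -0.921]]
```

>>> arm_command --targets '[[[-0.6, 0, 1.4, 0, 0, 0], [-0.6, 0, 1.4, 0, 0, 0], [-0.6, 0, 1.4, 0, 0, 0], [-0.6, 0, 1.4, 0, 0, 0], [-0.6, 0, 1.4, 0, 0, 0], [0, 0, 0, 0, 0, 0]]]'

```text
time: 16.98
tool_pos: [639.2, 72.6, 182.6]
tool_rot: [-0.563, 0.763, -0.316, 0.012]
wrist_force: [0.8, -3.0, 0.0]
opening: 0.12
```

Run:
```python
from cant import *
rep(None); cant('8')
```

```text
t 16.98 q [0.166, 0.149, 1.821, -0.7, 0.952, -2.321] p [639.2, 72.6, 182.6] F [0.8, -3.0, 0.0] M [-0.11, 0.01, -0.18] op 0.12
hand rel home (box) [-0.5  -5.52 19.47] rot [-0.001   0.0474 -0.0011] F box [ 1.2 -2.8 -0.7]
box axes in tool
 [[ 0.003 -1.    -0.003]
 [-0.922 -0.002 -0.388]
 [ 0.388  0.003 -0.922]]
top 0 bar 215 y [-50.8  48.4]  end-1 n101 z [79.7 81.1 81.9] yext 96.0 end1 n104 z [78.6 80.8 82.1] yext 91.6
top 8 bar 94 y [-51.8  42.7]  end-1 n100 z [81.5 83.3 84.2] yext 92.7 end1 n26 z [83.  84.2 85.2] yext 92.1
side 0 bar 118 y [-49.4  50.9]  end-1 n153 z [77.7 80.4 82.6] yext 100.5 end1 n84 z [78.6 79.7 80.1] yext 91.9
side 8 bar 62 y [ 6.6 51.6]  end-1 n22 z [76.3 81.1 81.9] yext 93.0 end1 n191 z [80.1 82.5 83.5] yext 93.7
hand box [-0.5 -4.7 19.1]
```

>>> arm_command --targets '[[[-0.8, 0, 1.85, 0, 0, 0], [-0.8, 0, 1.85, 0, 0, 0], [-0.8, 0, 1.85, 0, 0, 0], [-0.8, 0, 1.85, 0, 0, 0], [-0.8, 0, 1.85, 0, 0, 0], [-0.8, 0, 1.85, 0, 0, 0], [-0.8, 0, 1.85, 0, 0, 0], [-0.8, 0, 1.85, 0, 0, 0], [0, 0, 0, 0, 0, 0]]]'

```text
time: 17.83
tool_pos: [647.0, 71.3, 168.2]
tool_rot: [-0.563, 0.763, -0.316, 0.013]
wrist_force: [1.6, -3.2, -2.9]
opening: 0.12
```

Run:
```python
from cant import *
rep(None)
```

```text
t 17.83 q [0.162, 0.182, 1.812, -0.71, 0.93, -2.306] p [647.0, 71.3, 168.2] F [1.6, -3.2, -2.9] M [-0.06, 0.07, -0.25] op 0.12
hand rel home (box) [-0.87 -5.25  3.07] rot [-0.0013  0.047  -0.0012] F box [ 0.4 -2.9 -3.6]
box axes in tool
 [[ 0.003 -1.    -0.003]
 [-0.922 -0.002 -0.387]
 [ 0.387  0.004 -0.922]]
```

>>> arm_command --targets '[[[-0.5, 0, 1.1, 0, 0, 0], [-0.5, 0, 1.1, 0, 0, 0], [-0.5, 0, 1.1, 0, 0, 0], [-0.5, 0, 1.1, 0, 0, 0], [-0.5, 0, 1.1, 0, 0, 0], [0, 0, 0, 0, 0, 0]]]'

```text
time: 18.33
tool_pos: [649.7, 71.5, 163.6]
tool_rot: [-0.563, 0.763, -0.316, 0.013]
wrist_force: [-4.3, 0.3, 2.1]
opening: 0.121
```

Run:
```python
from cant import *
rep(None)
```

```text
t 18.33 q [0.161, 0.194, 1.808, -0.714, 0.924, -2.301] p [649.7, 71.5, 163.6] F [-4.3, 0.3, 2.1] M [-0.21, 0.45, -0.61] op 0.121
hand rel home (box) [-0.92 -4.54 -2.23] rot [-0.0015  0.0468 -0.0009] F box [-2.7 -0.5  4. ]
box axes in tool
 [[ 0.003 -1.    -0.003]
 [-0.922 -0.001 -0.387]
 [ 0.387  0.004 -0.922]]
```

>>> arm_command --targets '[[[-0.4, 0, 0.9, 0, 0, 0], [-0.4, 0, 0.9, 0, 0, 0], [-0.4, 0, 0.9, 0, 0, 0], [-0.4, 0, 0.9, 0, 0, 0], [0, 0, 0, 0, 0, 0], [0, 0, 0, 0, 0, 0]]]'

```text
time: 18.83
tool_pos: [650.0, 71.8, 163.1]
tool_rot: [-0.562, 0.764, -0.316, 0.011]
wrist_force: [-26.6, 6.9, 21.8]
opening: 0.124
```

Run:
```python
from cant import *
rep(None)
```

```text
t 18.83 q [0.163, 0.198, 1.804, -0.715, 0.929, -2.297] p [650.0, 71.8, 163.1] F [-26.6, 6.9, 21.8] M [-0.92, 2.43, -1.92] op 0.124
hand rel home (box) [-0.95 -4.18 -2.76] rot [-0.0032  0.0504  0.    ] F box [-12.9   1.7  32.6]
box axes in tool
 [[ 0.002 -1.    -0.005]
 [-0.921  0.    -0.391]
 [ 0.391  0.005 -0.921]]
```

>>> arm_command --targets '[[[0.4, 0, -0.9, 0, 0, 0], [0.4, 0, -0.9, 0, 0, 0], [0.4, 0, -0.9, 0, 0, 0], [0, 0, 0, 0, 0, 0]]]'

```text
time: 19.17
tool_pos: [650.0, 71.7, 163.2]
tool_rot: [-0.563, 0.763, -0.316, 0.013]
wrist_force: [-7.1, 4.3, 6.2]
opening: 0.122
```

Run:
```python
from cant import *
rep(None); cant('9')
```

```text
t 19.17 q [0.161, 0.195, 1.807, -0.714, 0.924, -2.3] p [650.0, 71.7, 163.2] F [-7.1, 4.3, 6.2] M [-0.1, 0.87, -0.72] op 0.122
hand rel home (box) [-0.95 -4.25 -2.71] rot [-0.0014  0.0466 -0.0009] F box [-3.6  2.9  9.2]
box axes in tool
 [[ 0.003 -1.    -0.003]
 [-0.922 -0.001 -0.387]
 [ 0.387  0.004 -0.922]]
top 0 bar 215 y [-50.8  48.4]  end-1 n101 z [79.7 81.1 81.9] yext 96.0 end1 n104 z [78.6 80.8 82.1] yext 91.6
top 9 bar 87 y [-50.6  44.5]  end-1 n105 z [82.2 84.  84.8] yext 93.3 end1 n24 z [82.  83.7 85.1] yext 94.3
side 0 bar 118 y [-49.4  50.9]  end-1 n153 z [77.7 80.4 82.6] yext 100.5 end1 n84 z [78.6 79.7 80.1] yext 91.9
side 9 bar 60 y [ 8.8 51.8]  end-1 n24 z [79.6 82.2 85.1] yext 100.7 end1 n60 z [82.  83.3 84. ] yext 92.6
hand box [-0.9 -3.4 -3. ]
```

>>> arm_command --targets '[[[0.3, 0, -0.7, 0, 0, 0], [0.3, 0, -0.7, 0, 0, 0], [0, 0, 0, 0, 0, 0], [0, 0, 0, 0, 0, 0], [0, 0, 0, 0, 0, 0], [0, 0, 0, 0, 0, 0]]]' --jaw -0.2

```text
time: 19.77
tool_pos: [649.7, 71.0, 164.2]
tool_rot: [-0.563, 0.763, -0.316, 0.013]
wrist_force: [0.6, 0.2, -0.6]
opening: 0.513
```

>>> arm_command --targets '[[[0, 0, -8, 0, 0, 0], [0, 0, -15, 0, 0, 0], [0, 0, -20, 0, 0, 0], [0, 0, -20, 0, 0, 0], [0, 0, -20, 0, 0, 0], [0, 0, -30, 0, 0, 0], [0, 0, -30, 0, 0, 0], [0, 0, 0, 0, 0, 0], [0, 0, 0, 0, 0, 0]]]'

```text
time: 20.52
tool_pos: [596.3, 139.5, 281.7]
tool_rot: [-0.563, 0.763, -0.317, 0.015]
wrist_force: [0.3, -0.8, -0.2]
opening: 0.597
```

Run:
```python
from cant import *
rep(None)
O=BARG-135*FB[:,2]
for n in('top','side'):
    im,d=arm.capture(n); np.savez(f'{n}A.npz',im=im,d=d)
    for ff in '0A':
        im_,P,h,ok=masks(n,ff); L=(P-O)@FB
        y=ok&(h[...,0]>22)&(h[...,0]<33)&(h[...,1]>150)&(h[...,2]>90)&(abs(L[...,0])<15)&(abs(L[...,1])<75)&(abs(L[...,2]-136)<12)
        q=L[y]; ln=f'bar y {np.percentile(q[:,1],[2,98]).round(1)} med {np.median(q,0).round(1)}'
        k=ok&(h[...,2]<80)&(h[...,1]<110)&(abs(L[...,0])<72)&(abs(L[...,1])<102)&(abs(L[...,2]-84)<12); q=L[k]
        for sg in(-1,1):
            e=q[q[:,1]*sg>80]
            if len(e)>8: ln+=f' end{sg} z {np.percentile(e[:,2],[50,80,90]).round(1)}'
        pk=ok&((h[...,0]>155)&(h[...,0]<176))&(h[...,1]>110)&(abs(L[...,0])<80)&(abs(L[...,1])<100)&(L[...,2]>30)&(L[...,2]<90)
        print(n,ff,ln,'pink',pk.sum(),np.percentile(L[pk],[3,50,97],axis=0).round(0).tolist())
    u,v=w2p(n,BARG)[0].astype(int)
    cv2.imwrite(f'pics/fin_{n}.png',cv2.resize(im[v-60:v+70,u-85:u+85],None,fx=4,fy=4,interpolation=3)[...,::-1])
```

```text
t 20.52 q [0.301, 0.017, 1.772, -0.653, 1.168, -2.334] p [596.3, 139.5, 281.7] F [0.3, -0.8, -0.2] M [0.28, 0.09, -0.04] op 0.597
hand rel home (box) [  1.4   51.89 132.8 ] rot [0.003  0.0444 0.0003] F box [ 0.3 -0.8 -0.4]
box axes in tool
 [[ 0.001 -1.     0.001]
 [-0.923 -0.002 -0.385]
 [ 0.385 -0.001 -0.923]]
top 0 bar y [-50.8  48.4] med [  2.3   2.1 135.4] end-1 z [79.7 81.1 81.9] end1 z [78.6 80.8 82.1] pink 646 [[6.0, -54.0, 36.0], [24.0, 0.0, 44.0], [44.0, 60.0, 48.0]]
top A bar y [-50.1  49.8] med [  2.8   2.5 135.2] end-1 z [79.6 81.2 82.3] end1 z [78.9 80.5 81.6] pink 264 [[-53.0, -67.0, 37.0], [-43.0, -21.0, 45.0], [-16.0, 46.0, 49.0]]
side 0 bar y [-49.4  50.9] med [-2.200e+00  1.000e-01  1.348e+02] end-1 z [77.7 80.4 82.6] end1 z [78.6 79.7 80.1] pink 331 [[8.0, -50.0, 37.0], [28.0, 12.0, 43.0], [42.0, 60.0, 47.0]]
side A bar y [-48.6  51. ] med [ -1.5   4.4 134.7] end-1 z [77.7 80.2 82.3] end1 z [78.7 79.7 80.4] pink 424 [[-52.0, -64.0, 37.0], [-35.0, -4.0, 43.0], [-17.0, 51.0, 47.0]]
```

View pics/fin_top.png

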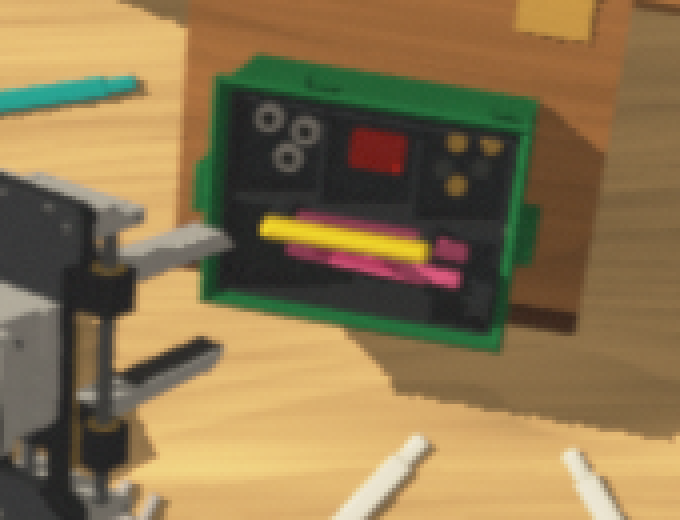

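```bash
python3 -c "
from bench import arm
print(arm.finish_job(), arm.get_state()['time'])"
```

```text
the job is handed in; nothing more can be done
the job is handed in; nothing more can be done
```

I lifted the tray out by its bar, turned it half round and pressed it back in, so the tool channel with both pink levers is now on the low side. The job is handed in; the last robot time I read was about 20.5 s.

- **Grip:** the hand leaned 20° along the bar, because only then does the last joint have range for a half turn.
- **First insertion failed:** the tray pivoted in the grip and its +y end hung up in the box, about 7 mm high. The hand saw up to about 19 N. I lifted it clear, turned out the 0.046 rad cant, re-centred it, and the second try went in without jamming.
- **Final push:** it read about 33 N on the wrist along the box axis, more than the 20 N asked for. It is well under the 130 N limit, and the tray moved only about 0.5 mm.

**Last checks:**
- **Tray:** in the last pictures its end walls are back at their starting height to about 0.3 mm, with no visible cant. The bar is within about 1 mm of its starting place.
- **Levers:** the pink areas lie at box x of about -53 to -16 mm, inside the channel.
- **Hand:** it is clear, with no wrist force to speak of.
- **Loose things:** I did not re-measure the ones on the bench. The hand never went near them, and no unexplained contact force showed up.

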